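Put the tachograph bench store in order

TASK

Roll the tambour of the bench store right up and back, and let the brass pressure valve and the porcelain insulator change places, so that each stands upright on the rubber pad where the other was. Lay every motion sensor from the bench in the steel tray between the pads, then roll the tambour fully shut again. Do not knock the insulator over, and leave the yellow box, the wheel chock and the tyre gauge where they are.

Things in the scene. Friction and masses are not known exactly. Their poses are not given: they have to be found in the camera images.
- store: Roll-top bench store, fixed, 630 mm wide (its y), 390 deep (x, front towards the robot at -x), 275 high. Half-round cheeks of 195 mm radius about tambour_axis, inner faces y = +-301, outer +-315. Shelf 50 mm up; front board 99 mm high, face x = -186. Rolled back, it is open from above in its front half; a housing covers the rear beyond x = +70. Origin on the bench under the axis, z up.
- tambour_axis (a point): Centre of the tambour's circular track, in the middle of the store, 80 mm above the bench. The track's axis runs along the store's y.
- tambour (a joint): The slatted tambour door in its circular track of 180 mm radius: angle in rad, 0 fully shut (lead rail down on the front board), 1.57 fully rolled back (lead rail at the top, slats under the rear housing); it grows as the pull goes up and back. It stays where it is left; moving it takes up to 10 N at the pull. It starts shut or up to 0.3 open.
- tambour_pull (a point): Middle of the pull on the lead rail: a black round bar 18 mm thick, 50 mm long, along the store's y, on stand-offs, 31 mm clear of the slats. Pinch it from above at its flat ends; it turns between the fingers as it travels on a 220 mm circle about tambour_axis. At joint 0 it is on the robot's side, 14 degrees above level (133 mm over the bench); the angle grows with the joint.
- pad_left (a point): Centre of the top of the left (+y) round black rubber seat pad on the store's shelf, 76 mm across, 53 mm above the bench. Fixed to the store at x = -97, y = +185 mm.
- pad_right (a point): Centre of the top of the right (-y) seat pad, of the same size, at x = -97, y = -185 mm of the store.
- tray (a point): Centre of the inner floor of the low sheet steel tray fixed on the shelf between the pads: inside 124 mm (store x) by 216 mm (store y), 14 mm high walls 3 mm thick, floor 52 mm above the bench. Room for three sensors side by side, and free for setting a piece down meanwhile.
- valve: Brass pressure valve standing on one of the pads, 85 mm high, about 0.55 kg: round foot 52 mm across, body with a short side port, hexagon 42 mm across from 36 to 47 mm up, above it a plain round cap 34 mm in diameter from 47 to 82 mm, the place to grip. Origin at the centre of its underside, z up.
- insulator: White porcelain post insulator standing upright on the other pad, 79 mm high, 0.32 kg: foot 52 mm across, two ribs up to 54 mm across (the upper one ends 46 mm up), above them a plain round neck 35 mm in diameter from 46 to 76 mm, the place to grip. Origin at the centre of its underside, z up.
- sensor1: Steel gearbox motion sensor, 91 mm long, 0.13 kg, lying on the bench left of the store; one to three are there, absent ones give no reading. x axis = its length, origin on the centre line, 13 mm up. Grip it across its round housing (25 mm diameter, x -20 to 20 mm); two-ear flange plate 40 x 27 x 6 mm at x = -26, 18 mm spigot on to x = -53, black 19 mm connector end to x = +38.
- sensor2: Steel gearbox motion sensor, 91 mm long, 0.13 kg, lying on the bench left of the store; one to three are there, absent ones give no reading. x axis = its length, origin on the centre line, 13 mm up. Grip it across its round housing (25 mm diameter, x -20 to 20 mm); two-ear flange plate 40 x 27 x 6 mm at x = -26, 18 mm spigot on to x = -53, black 19 mm connector end to x = +38.
- sensor3: Steel gearbox motion sensor, 91 mm long, 0.13 kg, lying on the bench left of the store; one to three are there, absent ones give no reading. x axis = its length, origin on the centre line, 13 mm up. Grip it across its round housing (25 mm diameter, x -20 to 20 mm); two-ear flange plate 40 x 27 x 6 mm at x = -26, 18 mm spigot on to x = -53, black 19 mm connector end to x = +38.
- cal_box: Yellow plastic calibration box, 130 x 85 x 50 mm, on the bench in front of the store to the right. Not part of the job. Origin at the centre of its underside.
- chock: Black rubber wheel chock model, 120 x 60 x 50 mm, on the bench in front of the store to the left. Not part of the job. Origin at the centre of its underside.
- tyre_gauge: Galvanised steel dial tyre gauge, 64 mm dial with a 90 mm stem along its x, lying on the bench to the far left. Not part of the job. Origin at the centre of the dial's underside.
There are look-alikes about, which are no part of the job. What is shaped like the sensor3 but green or orange is not meant.

How it is judged:
On the way, in this order (a step that is already met when the one before it is completed fails the run):
1. the tambour is rolled right back (at least 1.3 rad) (value of joint tambour above 1.3 rad), for 0.2 s.
2. valve and insulator have changed pads and every sensor lies in the tray (distance of each of valve, insulator from where it was at the start of the episode above 0.25 m and ((horizontal distance between valve and pad_left below 0.018 m and angle between each of valve, insulator's own z axis and vertical below 0.12 rad and z of valve in the frame of pad_left below 0.012 m and horizontal distance between insulator and pad_right below 0.018 m and z of insulator in the frame of pad_right below 0.012 m) or (horizontal distance between valve and pad_right below 0.018 m and angle between each of valve, insulator's own z axis and vertical below 0.12 rad and z of valve in the frame of pad_right below 0.012 m and horizontal distance between insulator and pad_left below 0.018 m and z of insulator in the frame of pad_left below 0.012 m)) and x of sensor1 in the frame of tray between -0.062 and 0.062 m and y of sensor1 in the frame of tray between -0.108 and 0.108 m and z of each of sensor1, sensor2, sensor3 in the frame of tray below 0.05 m and x of sensor2 in the frame of tray between -0.062 and 0.062 m and y of sensor2 in the frame of tray between -0.108 and 0.108 m and x of sensor3 in the frame of tray between -0.062 and 0.062 m and y of sensor3 in the frame of tray between -0.108 and 0.108 m), for 0.2 s.
At the end, for the whole second after the job is handed in: Valve and insulator each stand upright (within 0.12 rad) on the pad where the other stood, within 18 mm of its centre; every sensor present lies in the tray, its origin within the tray's walls and under 50 mm above its floor; all at rest; the tambour is shut to within 0.06 rad (about 1 cm) (all of step 2 and linear speed of each of valve, insulator, sensor1, sensor2, sensor3 below 0.03 m/s and value of joint tambour below 0.06 rad); the robot touches nothing.
It fails at once if the insulator is knocked over (angle between insulator's own z axis and vertical above 0.7 rad).
It fails at once if the yellow box is moved more than 3 cm (distance of cal_box from where it was at the start of the episode above 0.03 m).
It fails at once if the wheel chock is moved more than 3 cm (distance of chock from where it was at the start of the episode above 0.03 m).
It fails at once if the tyre gauge is moved more than 3 cm (distance of tyre_gauge from where it was at the start of the episode above 0.03 m).
Of sensor1, sensor2, sensor3 only 1 to 3 are there at a start; the rules pass over those that are not, and their reading is None.
At some moment in a run one of sensor1, sensor2, sensor3 may be knocked a few centimetres aside while the robot is not near it.
It also fails if it takes over 210 s, if anything falls off the work surface, if the arm or the gripper's body presses on something with over 40 N, if the wrist force passes 120 N, or if a joint passes its speed limit or range.

ROBOT

A 7-joint arm with a two-finger parallel gripper is mounted at the origin on the work surface. World frame = base frame: x ahead of the robot, y to its left, z up, the work surface at z = 0. Lengths are in m, angles in rad, forces in N, time in s.
With the tool pointing down it reaches from about 0.425 to 0.925 m from the base axis. Payload 6.8 kg.
Tool frame: the origin (TCP) lies midway between the tips of the shut fingers; the grasp point (between the pads) lies 19 mm behind it; z points along the fingers, y is the direction in which the jaws open and shut (so a half turn about z gives the same grasp; the last joint's range is limited). The gripper opens to 85 mm and grips with 20 to 120 N. Pads are 22 mm wide; open, the fingers measure 114 mm over their backs; the gripper's body (76 mm by 85 mm) begins 54 mm behind the grasp point. The pads swing forward as they close: fully open they stand 13 mm farther back than shut.
Start: joints at [-1.323, 0.477, 0.022, 1.555, -0.011, 1.109, -0.083], TCP at [0.235, 0.633, 0.231] pointing down, gripper open.
Joint ranges: [-2.96, 2.96], [-0.34, 2.1], [-1.41, 1.46], [0.24, 2.44], [-1.37, 4.51], [0.17, 1.92], [-2.96, 2.96]. Speed limits (rad/s): [2.39, 2.39, 3.14, 3.14, 3.14, 3.14, 3.14].

INTERFACE

Orientations are given as a unit quaternion [w, x, y, z].
In Python, from station import bot gives the robot as it stands.
- The arm moves only by the shell command python3 -m jog 'ROWS' [FORCE]. ROWS is JSON, a list of rows, each a list of 3 entries, a list of its own where there are three numbers: the shift along the tool's x, y, z in mm, then the turn, a rotation vector about the tool's x, y, z in degrees, then the closure, from -1 (fully open) to 1 (shut). A call has 1 to 12 rows; each row shifts and turns the commanded pose from where the row before left it, along the tool's axes as they then stand; what a row does not reach is not made up. A row lasts 1/8 s, in which the tool goes at most 62.5 mm and 10.7 degrees, less where a joint would pass 70% of its speed; a pose out of reach is approached as far as the arm can. A call is refused whole if a number of a shift passes 62.5 or a number of a turn 10.7, either way. A call with a gripper value outside its range is refused whole. The fingers move at their own pace and stop on an object; FORCE is the grip in N (left out, the last holds). Time passes only in rows, so rows that do not move let the fingers close. It gives the time, the measured TCP pose, the force and the opening at its end, in the units of the state.
- bot.get_obs(): the state, without advancing time (a new reading comes with each control period).
- bot.read_camera(name): name is "scene" or "top" or "wrist"; returns (picture, depth): 384x512x3 uint8, red, green, blue; 384x512 float32, m along the optical axis (not along the pixel's ray), 0 where there is no reading.
- bot.camera_info(name): a dict with "fx", "fy", "cx", "cy" (pixels), "k1" (the pictures are not rectified: a ray, as slopes to the right and down, at radius r is drawn at 1 + k1 r^2 times it, then the intrinsics apply), "world_from_camera" (4x4, takes a point from camera to world coordinates); the wrist camera has in their place "mount" (4x4, takes a point from camera to tool coordinates, whose origin is the TCP and whose axes are the flange's). Camera axes: x right, y up, looking along -z (the intrinsics and any distortion apply to the point x, -y, -z); pixel columns grow to the right and rows downward; lengths in m; the calibration is good to about 2 mm. A picture is of the moment at which its call begins: read the wrist's pose just before it. camera_info takes no time and is no camera call.
- bot.hand_in(): hands the job in, once; it reports no verdict.
Trained networks look in the newest picture that a camera, given by its name, has taken for a name from the list of things; names that differ only in an ending like _2 or _b are one class to them, and where a whole thing is asked for, a point or a joint stands for the part that bears it (a point fixed in the world has none). Each returns a list of dicts, best first, with "score" (0 to 1); they miss things now and then, are a little off and sometimes report something else, mostly with a low value. They report only what shows in the picture. A call takes as long as a camera call. They do not tell look-alikes from the thing itself.
- bot.find_in(camera, thing): "xy" ([column, row] as shares, 0 to 1, of the picture: columns of its width, rows of its height, amid what is visible of it).
- bot.cut_out(camera, thing): "pixels" (384x512 bool, what is visible of it) and "xy" ([column, row] as shares, 0 to 1, of the picture: columns of its width, rows of its height, amid what is visible of it).
- bot.landmark_of(camera, thing): "xy" ([column, row] as shares, 0 to 1, of the picture: columns of its width, rows of its height: a listed point, or the origin of a listed thing).
The state is a dict: "t": time; "q": joint angles; "joint_vel": joint speeds; "joint_torque": joint torques, N m; "eef_pos": TCP position; "tool_rot": TCP orientation; "contact_force": force on the tool from outside, world axes, zero at the start; "torque": the same for the moment, N m; "gripper_width": opening from 0.0 (shut) to 1.0 (fully open).
Only numpy, scipy, OpenCV 4.12 (cv2) and the standard library are available. Lean on these libraries where they do the work, as an engineer would, in place of code of your own. Each camera call takes 0.05 s, during which the arm holds its last target.

## Working session

There is one attempt and no reset: what is moved stays moved. The work goes in short steps, Python scripts to look and compute and a shell command to move; the robot and the scene stay as the last step left them, time stands still between calls to the robot, and variables do not carry over. Pictures are saved under pics/ and viewed, and the job is handed in when it is done.

```bash
ls; mkdir -p pics
python3 - <<'E'
from station import bot
import cv2,numpy as np
o=bot.get_obs();print({k:np.round(v,3).tolist() for k,v in o.items()})
for n in ["scene","top","wrist"]:
    p,d=bot.read_camera(n);cv2.imwrite(f"pics/{n}0.png",p[:,:,::-1]);i=bot.camera_info(n);print(n,i)
E
```

```text
pics
{'t': 0.0, 'q': [-1.323, 0.478, 0.022, 1.556, -0.012, 1.109, -0.083], 'joint_vel': [-0.0, 0.0, 0.001, -0.001, -0.001, 0.0, 0.001], 'joint_torque': [-0.001, -59.643, 1.607, -28.119, 0.012, 0.009, -0.0], 'eef_pos': [0.235, 0.632, 0.23], 'tool_rot': [-0.0, 0.177, 0.984, -0.001], 'contact_force': [-1.1, 0.529, 0.076], 'torque': [0.023, 0.038, 0.024], 'gripper_width': 1.002}
scene {'fx': 446.7949561159959, 'fy': 446.7949561159959, 'cx': 251.81517282997177, 'cy': 187.7121885975149, 'k1': -0.01803333462978531, 'world_from_camera': array([[ 0.93010421,  0.34888776, -0.11481938,  0.36546136],
       [-0.36728207,  0.88076011, -0.29894066, -0.31661679],
       [-0.00316841,  0.32021706,  0.9473389 ,  1.42615025],
       [ 0.        ,  0.        ,  0.        ,  1.        ]])}
top {'fx': 491.0198741113635, 'fy': 491.0198741113635, 'cx': 256.3632607341681, 'cy': 194.6281778178969, 'k1': 0.05360493917439486, 'world_from_camera': array([[-0.02718013,  0.99397665, -0.10616803,  0.30578557],
       [-0.9994619 , -0.02897269, -0.01537822,  0.09868332],
       [-0.01836156,  0.10569292,  0.99422928,  1.84109068],
       [ 0.        ,  0.        ,  0.        ,  1.        ]])}
wrist {'fx': 321.69535716069936, 'fy': 321.69535716069936, 'cx': 257.63479134120223, 'cy': 193.83897458144364, 'k1': 0.024911412037698085, 'mount': array([[-2.05134304e-04,  9.51879309e-01,  3.06473064e-01,
         7.87709797e-02],
       [ 9.99999576e-01,  4.70454962e-04, -7.91854669e-04,
         1.55496583e-03],
       [-8.97931849e-04,  3.06472772e-01, -9.51879002e-01,
        -1.42870046e-01],
       [ 0.00000000e+00,  0.00000000e+00,  0.00000000e+00,
         1.00000000e+00]])}
```

View pics/scene0.png

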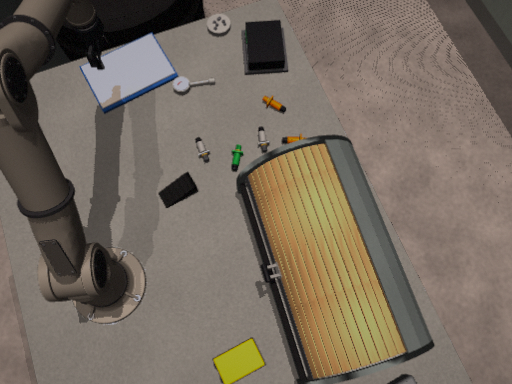

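View pics/top0.png

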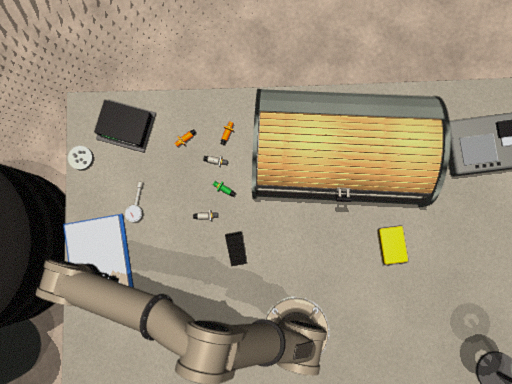

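View pics/wrist0.png

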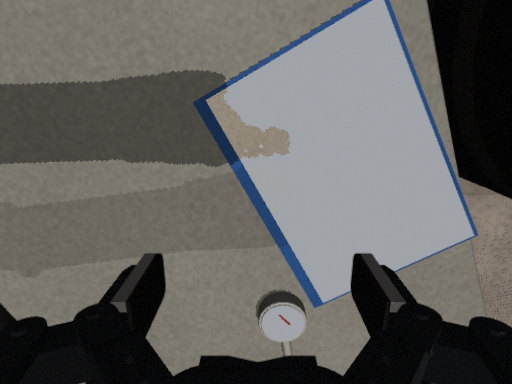

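The two white/steel sensors show in the top view at about (215,160) and (206,216). Green at (224,188) and orange at (186,138) and (228,132) are look-alikes. Next I'll measure them.

```bash
cat > h.py <<'E'
from station import bot
import cv2,numpy as np
from scipy.spatial.transform import Rotation as R
W,H=512,384
def pose():
    o=bot.get_obs();q=o['tool_rot'];T=np.eye(4);T[:3,:3]=R.from_quat([q[1],q[2],q[3],q[0]]).as_matrix();T[:3,3]=o['eef_pos'];return T
def K(i): return np.array([[i['fx'],0,i['cx']],[0,i['fy'],i['cy']],[0,0,1]]),np.array([i['k1'],0,0,0,0])
def cam(n,T=None):
    i=bot.camera_info(n); M=i['world_from_camera'] if n!='wrist' else (pose() if T is None else T)@i['mount']
    return i,np.array(M)
def rays(n,uv,T=None):
    i,M=cam(n,T);k,d=K(i)
    p=cv2.undistortPoints(np.asarray(uv,float).reshape(-1,1,2),k,d).reshape(-1,2)
    c=np.c_[p[:,0],-p[:,1],-np.ones(len(p))]
    return M[:3,3],c@M[:3,:3].T     # dir scaled so depth=1
def proj(n,P,T=None):
    i,M=cam(n,T);k,d=K(i);P=np.atleast_2d(P)
    c=(P-M[:3,3])@M[:3,:3]; c=c*[1,-1,-1]
    return cv2.projectPoints(c,np.zeros(3),np.zeros(3),k,d)[0].reshape(-1,2)
def onz(n,uv,z,T=None):
    o,r=rays(n,uv,T); return o+r*((z-o[2])/r[:,2])[:,None]
def cloud(n,dep,mask=None,T=None):
    m=dep>0
    if mask is not None:m&=mask
    v,u=np.nonzero(m);o,r=rays(n,np.c_[u,v],T);return o+r*dep[v,u][:,None],np.c_[u,v]
def tri(views):  # list (n,uv,T)
    A=np.zeros((3,3));b=np.zeros(3)
    for n,uv,T in views:
        o,r=rays(n,[uv],T);r=r[0]/np.linalg.norm(r[0]);P=np.eye(3)-np.outer(r,r);A+=P;b+=P@o
    return np.linalg.solve(A,b)
def px(d): return np.array(d['xy'])*[W,H]
def snap(n,name,crop=None,up=1):
    T=pose();p,d=bot.read_camera(n)
    q=p[:,:,::-1]
    if crop: q=q[crop[1]:crop[3],crop[0]:crop[2]]
    if up!=1:q=cv2.resize(q,None,fx=up,fy=up,interpolation=cv2.INTER_CUBIC)
    cv2.imwrite('pics/'+name,q);return p,d,T
E
python3 - <<'E'
from h import *
P={}
for n in ["scene","top"]:
    p,d=bot.read_camera(n);P[n]=(p,d)
    np.save(f'/tmp/{n}d.npy',d)
    for th in ["tambour_pull","tambour_axis","store","sensor1","cal_box","chock","tyre_gauge","pad_left","pad_right"]:
        for f in ["landmark_of"]:
            r=getattr(bot,f)(n,th);print(n,th,[(np.round(px(x)).tolist(),round(x['score'],2)) for x in r])
    r=bot.cut_out(n,"store")
    if r:
        c,uv=cloud(n,d,r[0]['pixels']);print('store pts',len(c),c.min(0),c.max(0));np.save(f'/tmp/{n}_store.npy',c)
    r=bot.cut_out(n,"sensor1")
    for x in r:
        c,uv=cloud(n,d,x['pixels']);print('s',x['score'],px(x).round(),np.median(c,0).round(3),c.max(0).round(3),np.mean(p[x['pixels']],0).round())
E
python3 - <<'E'
import cv2
a=cv2.imread('pics/top0.png')[100:250,130:350];cv2.imwrite('pics/topc.png',cv2.resize(a,None,fx=3.6,fy=3.6,interpolation=cv2.INTER_CUBIC))
E
```

```text
scene tambour_pull [([267.0, 273.0], 0.82)]
scene tambour_axis [([325.0, 258.0], 0.78), ([238.0, 362.0], 0.4)]
scene store [([324.0, 258.0], 0.59)]
scene sensor1 [([234.0, 158.0], 0.74), ([292.0, 139.0], 0.69), ([262.0, 135.0], 0.65), ([275.0, 103.0], 0.56), ([202.0, 149.0], 0.47)]
scene cal_box [([243.0, 364.0], 0.82)]
scene chock [([176.0, 190.0], 0.89)]
scene tyre_gauge [([182.0, 86.0], 0.93), ([199.0, 146.0], 0.39)]
scene pad_left []
scene pad_right []
store pts 30669 [ 0.43894865 -0.54001599 -0.00637451] [0.88307242 0.14513844 0.27967388]
s 0.73 [263. 140.] [0.634 0.28  0.021] [0.657 0.326 0.035] [105.  98.  91.]
s 0.58 [271. 101.] [0.725 0.392 0.022] [0.761 0.433 0.032] [127.  77.  14.]
s 0.54 [290. 137.] [0.725 0.242 0.021] [0.772 0.261 0.032] [127.  85.  28.]
s 0.5 [201. 151.] [0.427 0.314 0.023] [0.445 0.368 0.036] [105.  97.  91.]
s 0.49 [236. 156.] [0.525 0.253 0.022] [0.557 0.298 0.035] [41. 95. 47.]
top tambour_pull [([344.0, 200.0], 0.56)]
top tambour_axis [([339.0, 143.0], 0.91)]
top store []
top sensor1 [([227.0, 133.0], 0.73), ([202.0, 213.0], 0.65), ([229.0, 191.0], 0.65), ([189.0, 138.0], 0.65), ([213.0, 157.0], 0.51)]
top cal_box [([389.0, 244.0], 0.95)]
top chock [([238.0, 247.0], 0.66)]
top tyre_gauge [([134.0, 211.0], 0.9)]
top pad_left []
top pad_right []
store pts 20790 [ 0.43869104 -0.51484465 -0.00939423] [0.90048868 0.14170836 0.28419288]
s 0.59 [223. 134.] [0.739 0.234 0.023] [0.78  0.256 0.037] [169. 107.  24.]
s 0.49 [206. 214.] [0.429 0.316 0.022] [0.446 0.365 0.038] [139. 132. 117.]
s 0.47 [216. 158.] [0.635 0.276 0.023] [0.652 0.324 0.037] [137. 130. 115.]
s 0.46 [225. 190.] [0.525 0.246 0.022] [0.555 0.285 0.035] [ 59. 129.  59.]
```

View pics/topc.png

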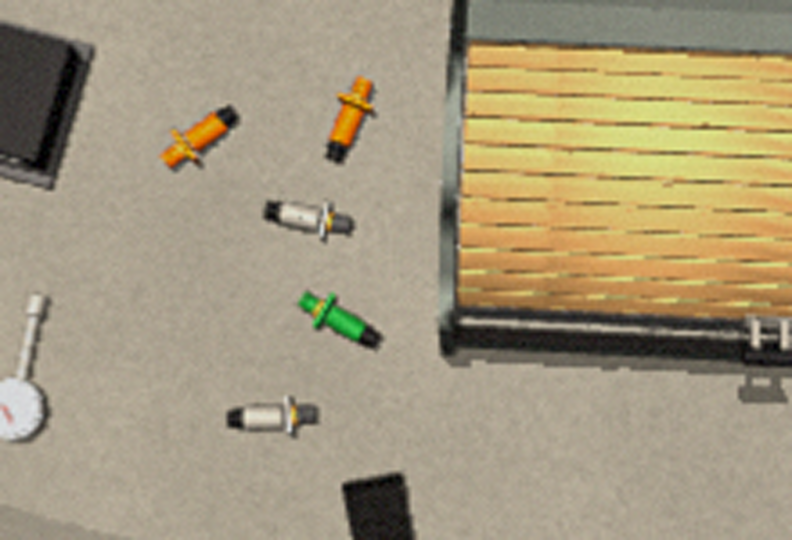

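The enlarged crop confirms it: the two grey-white steel sensors are at top (216,160) and (206,216), with flange and spigot towards -y and the black connector towards +y. The green and the two orange ones are look-alikes. Next I'll fit the store's pose from the depth.

```bash
python3 - <<'E'
from h import *
from scipy.optimize import least_squares
for names in (["top"],["scene"],["top","scene"]):
    cs=[np.load(f'/tmp/{n}_store.npy') for n in names]
    c=np.vstack(cs); m=(c[:,2]>0.13)&(c[:,1]>-0.48)&(c[:,1]<0.08);cc=c[m][::5]
    def loc(p,c):
        s,co=np.sin(p[2]),np.cos(p[2]);d=c[:,:2]-p[:2];return np.c_[d[:,0]*co+d[:,1]*s,-d[:,0]*s+d[:,1]*co,c[:,2]]
    # y centre fixed in fit
    f=lambda p:np.hypot((l:=loc([p[0],-0.19,p[1]],cc))[:,0],l[:,2]-.08)-p[2]
    # slats only x'<0.05
    r=least_squares(f,[0.66,0,0.18],loss='soft_l1',f_scale=.002)
    p=r.x;L=loc([p[0],-0.19,p[1]],c);rad=np.hypot(L[:,0],L[:,2]-.08)
    hi=(L[:,2]>.15)&(rad>.16)&(rad<.205)
    print(names,p,np.abs(r.fun).mean(), np.percentile(L[hi,1],[0,.3,1,99,99.7,100]))
    for lo in (-.33,-.3,.29):
        pass
    h,e=np.histogram(L[hi,1],np.arange(-.36,.36,.005));print(h[:14],e[:14].round(3));print(h[-16:],e[-17:-1].round(3))
    b=hi&(np.abs(L[:,1])>.303);print('rim radius',np.median(rad[b]))
r=[("scene",(267,273),None),("top",(344,200),None)]
for n,th in(("scene","tambour_pull"),("top","tambour_pull")):
    p,d=bot.read_camera(n)
    x=bot.landmark_of(n,th);print([ (px(q),q['score']) for q in x])
    c=bot.cut_out(n,th); 
    for q in c: cl,_=cloud(n,d,q['pixels']);print(q['score'],px(q),len(cl),np.median(cl,0))
print(tri(r))
# z-cal: bench plane
for n in("top","scene"):
    p,d=bot.read_camera(n);c,uv=cloud(n,d);m=(np.abs(c[:,0]-.45)<.05)&(np.abs(c[:,1]-.2)<.04);print(n,np.median(c[m,2]))
E
python3 - <<'E'
import cv2
a=cv2.imread('pics/scene0.png')[130:384,220:450];cv2.imwrite('pics/scenec.png',cv2.resize(a,None,fx=2.3,fy=2.3,interpolation=cv2.INTER_CUBIC))
a=cv2.imread('pics/top0.png')[80:220,240:460];cv2.imwrite('pics/topc2.png',cv2.resize(a,None,fx=3.6,fy=3.6,interpolation=cv2.INTER_CUBIC))
E
```

```text
['top'] [ 0.66598678 -0.08297843  0.18482057] 0.004370821756304928 [-0.3142481  -0.30928775 -0.30503524  0.31157029  0.31593991  0.31921192]
[  0   0   0   0   0   0   0   0   0  38 153 173 339 108] [-0.36  -0.355 -0.35  -0.345 -0.34  -0.335 -0.33  -0.325 -0.32  -0.315
 -0.31  -0.305 -0.3   -0.295]
[143 145 144 142 147 156 147 147  87   0   0   0   0   0   0   0] [0.275 0.28  0.285 0.29  0.295 0.3   0.305 0.31  0.315 0.32  0.325 0.33
 0.335 0.34  0.345 0.35 ]
rim radius 0.19516036380411173
['scene'] [ 0.66424145 -0.07809588  0.18360284] 0.004064212564686514 [-0.30810125 -0.30568573 -0.30198484  0.31322849  0.31882141  0.32277377]
[  0   0   0   0   0   0   0   0   0   0 119 270 291 394] [-0.36  -0.355 -0.35  -0.345 -0.34  -0.335 -0.33  -0.325 -0.32  -0.315
 -0.31  -0.305 -0.3   -0.295]
[174 182 176 186 162 126 433 184 178  44   0   0   0   0   0   0] [0.275 0.28  0.285 0.29  0.295 0.3   0.305 0.31  0.315 0.32  0.325 0.33
 0.335 0.34  0.345 0.35 ]
rim radius 0.1934913190230971
['top', 'scene'] [ 0.66551663 -0.08055834  0.18435652] 0.004195091543319157 [-0.31427732 -0.307308   -0.30324674  0.31235175  0.31756728  0.32270547]
[  0   0   0   0   0   0   0   0   0  40 282 429 643 490] [-0.36  -0.355 -0.35  -0.345 -0.34  -0.335 -0.33  -0.325 -0.32  -0.315
 -0.31  -0.305 -0.3   -0.295]
[325 319 326 328 309 272 586 337 264  39   0   0   0   0   0   0] [0.275 0.28  0.285 0.29  0.295 0.3   0.305 0.31  0.315 0.32  0.325 0.33
 0.335 0.34  0.345 0.35 ]
rim radius 0.19417135170168265
[(array([265.1136, 271.488 ]), 0.75)]
0.86 [319.3856 265.6128] 21086 [ 0.60188405 -0.20890398  0.24801368]
[(array([342.9888, 201.216 ]), 0.63)]
0.57 [348.2112 154.9824] 14060 [ 0.60149119 -0.18295058  0.2481472 ]
[ 0.46000256 -0.1709933   0.18193902]
top 0.0005315128293790217
scene 0.0005085724357836163
```

View pics/scenec.png

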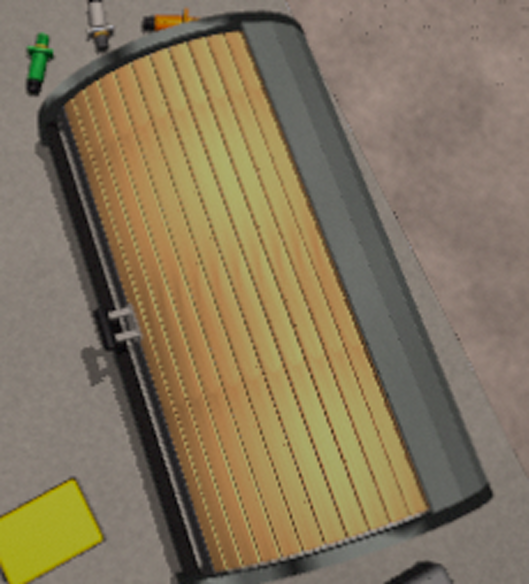

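View pics/topc2.png

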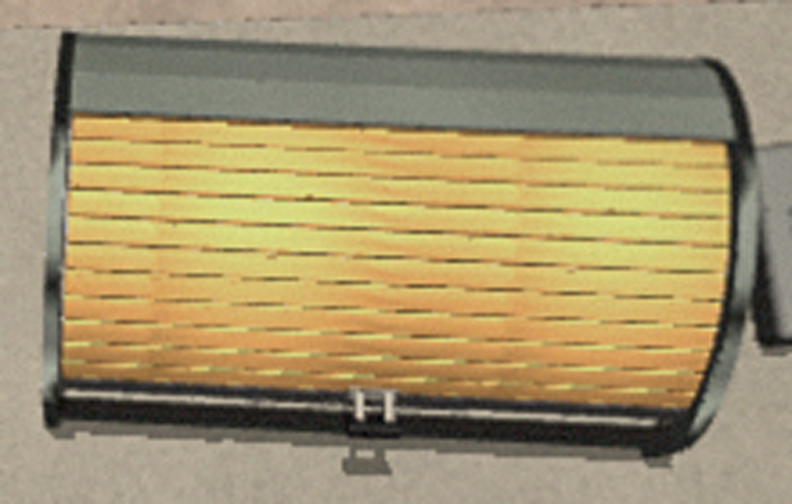

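```bash
cat >> h.py <<'E'
# store frame estimate
import json,os
S=dict(x=.6655,y=-.187,yaw=-.080)
if os.path.exists('store.json'): S=json.load(open('store.json'))
def store2w(p):
    c,s=np.cos(S['yaw']),np.sin(S['yaw']);p=np.atleast_2d(p)
    return np.c_[S['x']+c*p[:,0]-s*p[:,1],S['y']+s*p[:,0]+c*p[:,1],p[:,2]]
def w2store(p):
    c,s=np.cos(S['yaw']),np.sin(S['yaw']);p=np.atleast_2d(p)
    dx,dy=p[:,0]-S['x'],p[:,1]-S['y']
    return np.c_[c*dx+s*dy,-s*dx+c*dy,p[:,2]]
def psi_now():
    x=pose()[:3,0];return np.degrees(np.arctan2(x[1],x[0]))
def plan(*targets,psi=None):
    """turn about tool z for psi, then shifts (tool axes, mm) through world TCP targets, tool assumed down"""
    T=pose();p0=psi_now()
    print('t',round(bot.get_obs()['t'],2),'TCP',T[:3,3].round(4),'psi',round(p0,2),'tilt',np.degrees(T[:2,2]).round(2))
    if psi is not None:
        d=(psi-p0+180)%360-180;print('turn tool z',round(-d,2)); a=np.radians(psi)
    else:a=np.radians(p0)
    Rm=np.array([[np.cos(a),np.sin(a),0],[np.sin(a),-np.cos(a),0],[0,0,-1]])
    cur=T[:3,3]
    for t in targets:
        t=np.asarray(t,float);print(' ->',t.round(4),'shift',(Rm.T@(t-cur)*1000).round(1));cur=t
E
python3 - <<'E'
from h import *
plan([.42,.3,.36],[.44,-.17,.38],psi=180-4.6)
E
```

```text
t 1.75 TCP [0.2351 0.6328 0.2313] psi 159.61 tilt [0. 0.]
turn tool z -15.79
 -> [0.42 0.3  0.36] shift [-211.  -316.9 -128.7]
 -> [ 0.44 -0.17  0.38] shift [ -57.6 -466.9  -20. ]
```

```bash
python3 -m jog '[[[0,0,-35],[0,0,-7.9],-1],[[0,0,-35],[0,0,-7.9],-1],[[-30,-35,-20],[0,0,0],-1],[[-30,-35,-20],[0,0,0],-1],[[-30,-35,-20],[0,0,0],-1],[[-30,-35,0],[0,0,0],-1],[[-30,-35,0],[0,0,0],-1],[[-30,-35,0],[0,0,0],-1],[[-30,-35,0],[0,0,0],-1],[[0,-40,0],[0,0,0],-1],[[0,-40,0],[0,0,0],-1],[[0,0,0],[0,0,0],-1]]'
python3 - <<'E'
from h import *
plan([.42,.3,.36],[.43,-.17,.40],psi=180-4.6)
E
```

```text
t: 3.25
eef_pos: [0.4191, 0.2887, 0.3619]
tool_rot: [0.0, 0.042, 0.999, 0.0]
contact_force: [0.3, 0.9, 0.6]
gripper_width: 1.001
t 3.25 TCP [0.4191 0.2887 0.3619] psi 175.13 tilt [0.04 0.  ]
turn tool z -0.27
 -> [0.42 0.3  0.36] shift [ 0.1 11.3  1.9]
 -> [ 0.43 -0.17  0.4 ] shift [ -47.7 -467.7  -40. ]
```

```bash
python3 -c "
from h import *
snap('top','top1.png')"; python3 -m jog '[[[-4,-45,-4],[0,0,0],-1],[[-4,-45,-4],[0,0,0],-1],[[-4,-45,-4],[0,0,0],-1],[[-4,-45,-4],[0,0,0],-1],[[-4,-45,-4],[0,0,0],-1],[[-4,-45,-4],[0,0,0],-1],[[-4,-45,-4],[0,0,0],-1],[[-4,-45,-4],[0,0,0],-1],[[-4,-45,-4],[0,0,0],-1],[[0,-45,0],[0,0,0],-1],[[0,0,0],[0,0,0],-1],[[0,0,0],[0,0,0],-1]]'
python3 - <<'E'
from h import *
plan([.43,-.17,.40],psi=180-4.6)
p,d,T=snap('wrist','w1.png')
r=bot.landmark_of('wrist','tambour_pull');print([(px(x),x['score']) for x in r])
np.savez('/tmp/w1.npz',p=p,d=d,T=T)
E
```

```text
t: 4.8
eef_pos: [0.4191, -0.1582, 0.3974]
tool_rot: [0.0, 0.039, 0.999, 0.0]
contact_force: [1.1, 0.5, 0.2]
gripper_width: 0.996
t 4.8 TCP [ 0.4191 -0.1582  0.3974] psi 175.51 tilt [0.01 0.  ]
turn tool z 0.11
 -> [ 0.43 -0.17  0.4 ] shift [-11.8 -10.9  -2.6]
[(array([252.5184, 198.1824]), 0.73)]
```

View pics/w1.png

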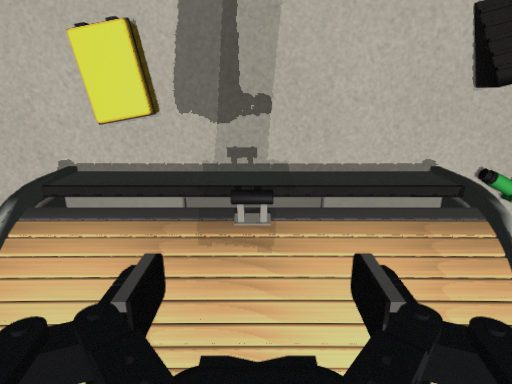

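View pics/top1.png

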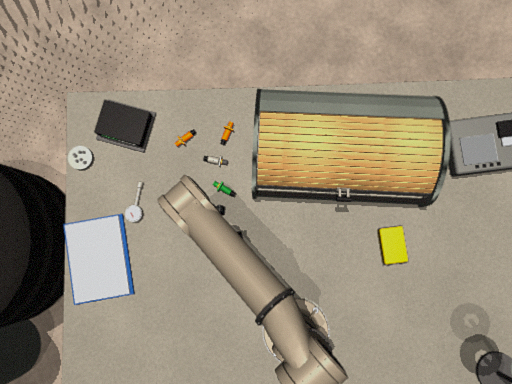

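In the wrist view the pull is at (252,197) with its stand-offs below it, and the tambour is a little open. The bench left of the store holds only two steel sensors. Next I'll work out the pull's 3D position.

Run:
```python
from h import *
z=np.load('/tmp/w1.npz');p,d,T=z['p'],z['d'],z['T']
c,uv=cloud('wrist',d,None,T)
m=(abs(uv[:,0]-252)<24)&(abs(uv[:,1]-197)<7);m&=c[:,2]>.15;q=c[m];print(len(q),q.min(0),q.max(0),np.median(q,0))
print('store',w2store(np.median(q,0)))
# dark bar columns
print('edges y store',np.percentile(w2store(q)[:,1],[1,99]))
print(tri([('wrist',(252.2,197.5),T),('top',(343.5,199.8),None),('scene',(266.3,271),None)]))
# refine yaw: front slat line / front board face line in wrist cloud
L=w2store(c); 
# front board top front edge: height ~.099
m=(abs(L[:,2]-.099)<.006)&(abs(L[:,1])<.28)&(L[:,0]<-.15)
for lo in np.arange(-.28,.28,.08):
    k=m&(L[:,1]>=lo)&(L[:,1]<lo+.08);print(round(lo+.04,2),k.sum(),np.percentile(L[k,0],[2,50,98]).round(4),np.median(L[k,2]).round(4))
```

```text
546 [ 0.45057127 -0.1917397   0.18002328] [ 0.46859345 -0.14225612  0.18768396] [ 0.45842208 -0.16686523  0.18464713]
store [[-0.20802468  0.0035218   0.18464713]]
edges y store [-0.0202374   0.02772344]
[ 0.45932667 -0.16663582  0.18868831]
-0.24 682 [-0.1961 -0.189  -0.1804] 0.099
-0.16 673 [-0.1964 -0.1888 -0.1804] 0.0991
-0.08 669 [-0.1964 -0.1893 -0.1806] 0.0991
0.0 366 [-0.1966 -0.1931 -0.1809] 0.0991
0.08 670 [-0.1966 -0.1895 -0.1807] 0.0992
0.16 672 [-0.1967 -0.1896 -0.1808] 0.0993
0.24 681 [-0.1967 -0.1898 -0.1809] 0.0993Traceback (most recent call last):
  File "<stdin>", line 14, in <module>
    return _quantile_unchecked(
        a, q, axis, out, overwrite_input, method, keepdims, weights)
    return _ureduce(a,
                    func=_quantile_ureduce_func,
    ...<5 lines>...
                    overwrite_input=overwrite_input,
                    method=method)
    r = func(a, **kwargs)
    result = _quantile(arr,
                       quantiles=q,
    ...<2 lines>...
                       out=out,
                       weights=wgt)
    slices_having_nans = np.isnan(arr[-1, ...])
                                  ~~~^^^^^^^^^
IndexError: index -1 is out of bounds for axis 0 with size 0
```

Run:
```python
from h import *
from scipy.optimize import least_squares
S.update(x=.6555,y=-.1835)
for n in('top','scene'):
    c=np.load(f'/tmp/{n}_store.npy');L=w2store(c)
    m=(abs(L[:,1])>.304)&(abs(L[:,1])<.318)&(L[:,2]>.12)
    # fit axis x with z fixed 0.08 
    for side in(1,-1):
        k=m&(np.sign(L[:,1])==side);q=L[k]
        r=least_squares(lambda p:np.hypot(q[:,0]-p[0],q[:,2]-p[1])-.195,[0,.08],loss='soft_l1',f_scale=.002);print(n,side,k.sum(),r.x)
    hi=(L[:,2]>.2);print(np.percentile(L[hi,1],[.5,99.5]), np.percentile(L[:,0],[.5,99.5]))
z=np.load('/tmp/w1.npz');c,uv=cloud('wrist',z['d'],None,z['T']);L=w2store(c)
k=(abs(L[:,1])>.1)&(abs(L[:,1])<.25)&(abs(L[:,2]-.05)<.03)&(L[:,0]>-.25)&(L[:,0]<-.15);print('face',k.sum(),np.percentile(L[k,0],[5,50,95]))
k=(abs(L[:,1])>.24)&(L[:,2]>.09);print('cheek y',L[k,1].min(),L[k,1].max())
hs,e=np.histogram(L[(L[:,2]>.11)&(abs(L[:,1])>.28),1],np.arange(-.335,.336,.005));print([(round(a,3),b) for a,b in zip(e,hs) if b])
```

```text
top 1 262 [0.00276658 0.0793003 ]
top -1 463 [0.00359298 0.08010336]
[-0.31381466  0.30941044] [-0.1889112   0.17625882]
scene 1 429 [0.00132993 0.07961164]
scene -1 497 [0.00308341 0.07949924]
[-0.31081434  0.31181376] [-0.18727157  0.17399576]
face 2325 [-0.18447431 -0.18390982 -0.15110193]
cheek y -0.3147742720674268 0.3171715530784547
[(np.float64(-0.315), np.int64(71)), (np.float64(-0.31), np.int64(112)), (np.float64(-0.305), np.int64(464)), (np.float64(-0.3), np.int64(495)), (np.float64(-0.295), np.int64(165)), (np.float64(-0.29), np.int64(237)), (np.float64(-0.285), np.int64(308)), (np.float64(0.28), np.int64(510)), (np.float64(0.285), np.int64(434)), (np.float64(0.29), np.int64(340)), (np.float64(0.295), np.int64(108)), (np.float64(0.3), np.int64(1152)), (np.float64(0.305), np.int64(161)), (np.float64(0.31), np.int64(147)), (np.float64(0.315), np.int64(33))]
```

```bash
echo '{"x":0.6575,"y":-0.1835,"yaw":-0.0805}' > store.json
python3 - <<'E'
from h import *
plan([.459,-.167,.22],[.459,-.167,.156],psi=175.4)
E
```

```text
t 4.9 TCP [ 0.419  -0.1578  0.3973] psi 175.58 tilt [-0.01 -0.  ]
turn tool z 0.18
 -> [ 0.459 -0.167  0.22 ] shift [-40.6  -5.9 177.3]
 -> [ 0.459 -0.167  0.156] shift [ 0.  0. 64.]
```

```bash
python3 -m jog '[[[-10,-1.5,30],[0,0,0],-1],[[-10,-1.5,35],[0,0,0],-1],[[-10,-1.5,35],[0,0,0],-1],[[-10.6,-1.4,35],[0,0,0],-1],[[0,0,30],[0,0,0],-0.8],[[0,0,12],[0,0,0],-0.7],[[0,0,0],[0,0,0],-0.7],[[0,0,0],[0,0,0],-0.7]]' 40
python3 - <<'E'
from h import *
plan([.459,-.167,.156],psi=175.4)
p,d,T=snap('wrist','w2.png')
c,uv=cloud('wrist',d,None,T);k=(abs(c[:,0]-.46)<.03)&(abs(c[:,1]+.167)<.024)&(c[:,2]>.15)&(c[:,2]<.2);
if k.sum(): print(k.sum(),c[k].min(0),c[k].max(0),uv[k].min(0),uv[k].max(0))
E
```

```text
t: 5.9
eef_pos: [0.4592, -0.1685, 0.2214]
tool_rot: [0.001, 0.04, 0.999, 0.0]
contact_force: [0.1, -0.2, -0.1]
gripper_width: 0.849
t 5.9 TCP [ 0.4592 -0.1685  0.2214] psi 175.44 tilt [0.11 0.  ]
turn tool z 0.04
 -> [ 0.459 -0.167  0.156] shift [ 0.3  1.5 65.4]
2791 [ 0.44921633 -0.19096037  0.15015429] [ 0.4899967  -0.14305323  0.18804871] [217 209] [297 260]
```

View pics/w2.png

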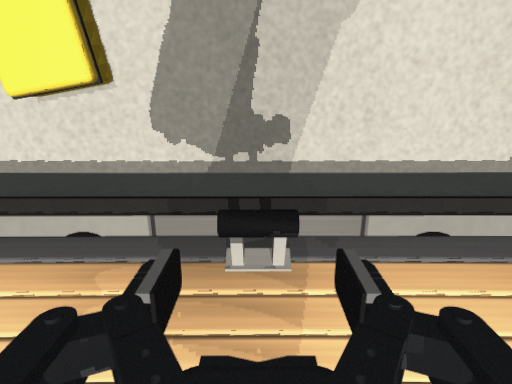

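```bash
python3 - <<'E'
from h import *
z=np.load('/tmp/w1.npz')
print(tri([('wrist',(252.3,197),z['T']),('wrist',(258,222.5),pose())]))
E
python3 -m jog '[[[0,0,25],[0,0,0],-0.7],[[0,1,25],[0,0,0],-0.7],[[0,0,13],[0,0,0],-0.7],[[0,0,0],[0,0,0],0],[[0,0,0],[0,0,0],0.4],[[0,0,0],[0,0,0],0.4],[[0,0,0],[0,0,0],0.4]]' 40
```

```text
[ 0.4644922  -0.16672026  0.16745729]
t: 6.82
eef_pos: [0.4585, -0.1684, 0.1579]
tool_rot: [0.0, 0.04, 0.999, -0.0]
contact_force: [-2.0, -4.9, 1.2]
gripper_width: 0.579
```

```bash
cat >> h.py <<'E'
def arc(a0,a1,n,r=220):
    a=np.radians(np.linspace(a0,a1,n+1));x=-r*np.cos(a);z=r*np.sin(a)
    for i in range(n): print(i,'tool x %.1f z %.1f'%(-(x[i+1]-x[i]),-(z[i+1]-z[i])))
E
python3 - <<'E'
from h import *
plan(psi=175.4)
l=w2store(pose()[:3,3]+[0,0,.019])[0];print(l,'angle',np.degrees(np.arctan2(l[2]-.08,-l[0])),np.hypot(l[2]-.08,l[0]))
arc(25.5,104,16)
E
```

```text
t 6.83 TCP [ 0.4585 -0.1684  0.1579] psi 175.37 tilt [ 0.05 -0.04]
turn tool z -0.03
[-0.19955343 -0.00096404  0.17690268] angle 25.90110278337936 0.2218371022843245
0 tool x -8.8 z -16.6
1 tool x -10.2 z -15.8
2 tool x -11.5 z -14.9
3 tool x -12.8 z -13.8
4 tool x -13.9 z -12.7
5 tool x -14.9 z -11.5
6 tool x -15.9 z -10.1
7 tool x -16.7 z -8.8
8 tool x -17.4 z -7.3
9 tool x -17.9 z -5.8
10 tool x -18.4 z -4.2
11 tool x -18.6 z -2.6
12 tool x -18.8 z -1.0
13 tool x -18.8 z 0.6
14 tool x -18.7 z 2.2
15 tool x -18.5 z 3.8
```

```bash
python3 -m jog '[[[-9,0,-16.5],[0,0,0],0.4],[[-10,0,-16],[0,0,0],0.4],[[-11.5,0,-15],[0,0,0],0.4],[[-13,0,-14],[0,0,0],0.4],[[0,0,0],[0,0,0],0.4]]'
python3 - <<'E'
from h import *
l=w2store(pose()[:3,3]+[0,0,.019])[0];print(l,'angle',np.degrees(np.arctan2(l[2]-.08,-l[0])),np.hypot(l[2]-.08,l[0]))
E
```

```text
t: 7.45
eef_pos: [0.5027, -0.1719, 0.2199]
tool_rot: [0.001, 0.04, 0.999, -0.001]
contact_force: [-1.3, -3.9, 4.2]
gripper_width: 0.578
[-0.15519359 -0.00088309  0.23891098] angle 45.67805805280784 0.22212102638169923
```

Going well, with low forces. Continuing along the arc.

```bash
python3 -m jog '[[[-14,0,-12.5],[0,0,0],0.4],[[-15,0,-11.5],[0,0,0],0.4],[[-16,0,-10],[0,0,0],0.4],[[-17,0,-9],[0,0,0],0.4],[[-17.5,0,-7],[0,0,0],0.4],[[-18,0,-6],[0,0,0],0.4],[[-18,0,-4],[0,0,0],0.4],[[-18.5,0,-2.5],[0,0,0],0.4],[[0,0,0],[0,0,0],0.4]]'
python3 - <<'E'
from h import *
l=w2store(pose()[:3,3]+[0,0,.019])[0];print(l,'angle',np.degrees(np.arctan2(l[2]-.08,-l[0])),np.hypot(l[2]-.08,l[0]))
E
```

```text
t: 8.57
eef_pos: [0.6366, -0.1824, 0.2813]
tool_rot: [0.001, 0.04, 0.999, -0.001]
contact_force: [4.7, -5.0, -2.2]
gripper_width: 0.572
[-0.02096595 -0.00063374  0.30028973] angle 84.5632834388706 0.22128519369178887
```

```bash
python3 -m jog '[[[-18.5,0,-1],[0,0,0],0.4],[[-18.5,0,0.5],[0,0,0],0.4],[[-18.5,0,2],[0,0,0],0.4],[[-15,0,3],[0,0,0],0.4],[[0,0,0],[0,0,0],0.4]]'
python3 - <<'E'
from h import *
l=w2store(pose()[:3,3]+[0,0,.019])[0];print(l,'angle',np.degrees(np.arctan2(l[2]-.08,-l[0])),np.hypot(l[2]-.08,l[0]))
E
```

```text
t: 9.2
eef_pos: [0.7073, -0.188, 0.277]
tool_rot: [0.002, 0.04, 0.999, -0.001]
contact_force: [6.8, -5.0, -1.8]
gripper_width: 0.579
[ 0.04997019 -0.00050761  0.29597215] angle 103.02747268585706 0.22167766459772104
```

```bash
python3 -m jog '[[[0,0,0],[0,0,0],-0.6],[[0,0,0],[0,0,0],-0.6],[[0,0,0],[0,0,0],-0.6],[[0,0,-30],[0,0,0],-0.6],[[0,0,-40],[0,0,0],-0.6],[[30,0,-40],[0,0,0],-0.8],[[40,0,-20],[0,0,0],-1],[[40,0,0],[0,0,0],-1],[[40,0,0],[0,0,0],-1],[[0,0,0],[0,0,0],-1],[[0,0,0],[0,0,0],-1]]'
python3 - <<'E'
from h import *
plan()
p,d,T=snap('wrist','w3.png');np.savez('/tmp/w3.npz',p=p,d=d,T=T)
for th in ('pad_left','pad_right','tray','valve','insulator'):
    print(th,[(px(x).round(1).tolist(),round(x['score'],2)) for x in bot.landmark_of('wrist',th)])
snap('scene','s3.png');snap('top','t3.png')
for n in('top','scene'):
  for th in ('pad_left','pad_right','tray','valve','insulator'):
    print(n,th,[(px(x).round(1).tolist(),round(x['score'],2)) for x in bot.landmark_of(n,th)])
E
```

```text
t: 10.58
eef_pos: [0.5567, -0.1748, 0.4071]
tool_rot: [0.001, 0.04, 0.999, 0.0]
contact_force: [0.6, 0.1, -0.6]
gripper_width: 0.997
t 10.57 TCP [ 0.5567 -0.1748  0.4071] psi 175.47 tilt [0.07 0.04]
pad_left [([376.1, 144.4], 0.6)]
pad_right [([136.2, 147.5], 0.78)]
tray [([254.6, 141.9], 0.73)]
valve [([375.6, 149.0], 0.82)]
insulator []
top pad_left [([288.4, 171.1], 0.7), ([339.9, 174.1], 0.56), ([391.4, 241.2], 0.19)]
top pad_right [([390.4, 175.2], 0.67)]
top tray [([335.1, 173.5], 0.82)]
top valve [([291.6, 168.0], 0.54)]
top insulator [([392.1, 177.8], 0.69)]
scene pad_left [([322.5, 256.4], 0.28)]
scene pad_right [([314.5, 327.9], 0.82)]
scene tray [([293.9, 269.6], 0.64), ([317.9, 328.3], 0.16)]
scene valve []
scene insulator [([314.5, 326.7], 0.71)]
```

View pics/w3.png

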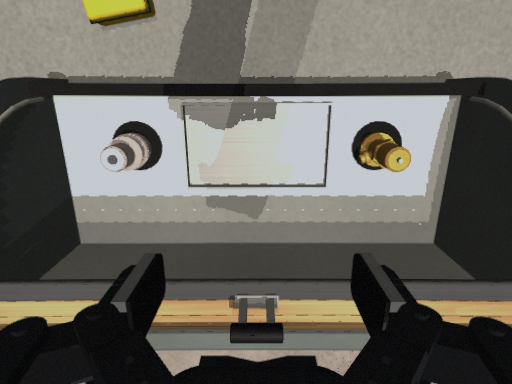

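View pics/s3.png

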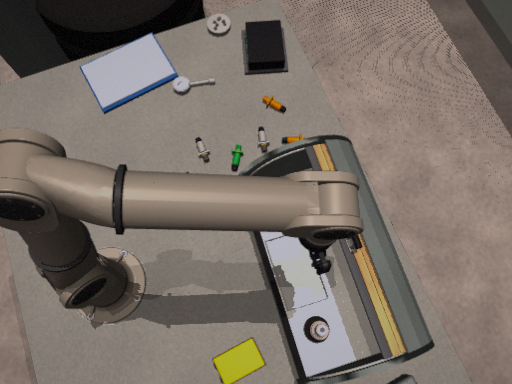

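The tambour is right back. In the wrist view the valve stands on the left pad (cap at about (399,158)) and the insulator on the right pad (top at about (114,159)), with the empty tray between them at (256,145). Now to measure caps, pads and tray.

```bash
python3 - <<'E'
from h import *
z=np.load('/tmp/w3.npz');p,d,T=z['p'],z['d'],z['T']
c,uv=cloud('wrist',d,None,T);L=w2store(c)
for nm,s in(('valve',1),('insul',-1)):
    k=(abs(L[:,1]-s*.185)<.06)&(abs(L[:,0]+.097)<.06)&(L[:,2]>.06)
    top=np.percentile(L[k,2],99);
    kt=k&(L[:,2]>top-.004)
    q=c[kt];print(nm,'top z',top,'n',kt.sum(),'mid',(q.min(0)+q.max(0))/2,q.mean(0),'ext',np.ptp(q,axis=0), 'store',w2store((q.min(0)+q.max(0))/2))
    uvm=uv[kt];print((uvm.min(0)+uvm.max(0))/2)
# pads: dark pixels at z~.053
g=p[uv[:,1],uv[:,0]].max(1)
for nm,s in(('padL',1),('padR',-1)):
    k=(abs(L[:,1]-s*.185)<.06)&(abs(L[:,0]+.097)<.06)&(abs(L[:,2]-.053)<.006)&(g<60)
    q=L[k].astype(np.float32);(cx,cy),r=cv2.minEnclosingCircle(q[:,:2].copy());print(nm,k.sum(),cx,cy,r,np.median(q[:,2]))
# tray walls: z .062-.07 in tray region
k=(abs(L[:,1])<.14)&(abs(L[:,0]+.097)<.09)&(L[:,2]>.061)&(L[:,2]<.072)
print('tray wall',k.sum(),np.percentile(L[k],[1,99],axis=0))
k=(abs(L[:,1])<.09)&(abs(L[:,0]+.097)<.04);print('tray floor',np.median(L[k,2]))
S0=dict(S)
for y in(1,-1):print(proj('wrist',store2w([-.097,y*.185,.053]),T))
print(proj('wrist',store2w([-.097,0,.052]),T))
E
python3 - <<'E'
import cv2
a=cv2.imread('pics/w3.png')[90:200,60:460];cv2.imwrite('pics/w3c.png',cv2.resize(a,None,fx=2,fy=2,interpolation=cv2.INTER_CUBIC))
E
```

```text
valve top z 0.14397014629388008 n 38 mid [0.57947334 0.00920943 0.14266381] [0.57955056 0.00753746 0.14235129] ext [0.01713528 0.02136386 0.00537827] store [[-0.09327034  0.185811    0.14266381]]
[399.5 160.5]
insul top z 0.13441456870885182 n 477 mid [ 0.55064043 -0.36329721  0.13303607] [ 0.55012334 -0.36288809  0.132248  ] ext [0.03235149 0.03413941 0.0052215 ] store [[-0.09205547 -0.18780786  0.13303607]]
[113. 159.]
padL 698 -0.09735506027936935 0.18564662337303162 0.0372573547065258 0.053435523
padR 769 -0.09668821096420288 -0.18329362571239471 0.037253182381391525 0.053206086
tray wall 1126 [[-0.16117101 -0.109723    0.0612922 ]
 [-0.03189255  0.11153353  0.0660861 ]]
tray floor 0.4730504173132737
[[375.7224667  145.81447684]]
[[135.86006235 145.56351837]]
[[255.8860118  145.74673158]]
```

View pics/w3c.png

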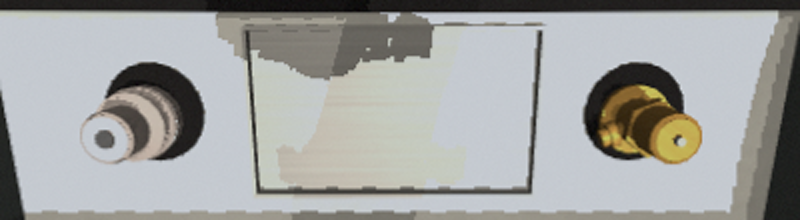

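```bash
sed -i 's/-0.1835/-0.1825/' store.json
python3 - <<'E'
from h import *
z=np.load('/tmp/w3.npz');T=z['T'];p=z['p']
hsv=cv2.cvtColor(p,cv2.COLOR_RGB2HSV)
for nm,uv,h in(('valve',(398.5,160),.138),('ins',(112.5,158.5),.132)):
    q=onz('wrist',[uv],h,T)[0];print(nm,q,w2store(q))
q=onz('wrist',[(398.5,160)],.138,T)[0]
t=store2w([-.05,.185,0])[0]
plan([q[0],q[1],.26],[q[0],q[1],.096],psi=175.4)
E
```

```text
valve [0.58002281 0.00850611 0.138     ] [[-0.09258568  0.18415738  0.138     ]]
ins [ 0.54968256 -0.36306378  0.132     ] [[-0.09294859 -0.18864898  0.132     ]]
t 11.47 TCP [ 0.5561 -0.1754  0.4068] psi 175.41 tilt [0. 0.]
turn tool z 0.01
 -> [0.58   0.0085 0.26  ] shift [ -9.1 185.3 146.8]
 -> [0.58   0.0085 0.096 ] shift [  0.   0. 164.]
```

```bash
python3 -m jog '[[[-2,37,0],[0,0,0],-1],[[-2,37,10],[0,0,0],-1],[[-2,37,30],[0,0,0],-1],[[-2,37,35],[0,0,0],-1],[[-1,37,35],[0,0,0],-1],[[0,0,37],[0,0,0],-0.8],[[0,0,0],[0,0,0],-0.6],[[0,0,0],[0,0,0],-0.6]]' 60
python3 - <<'E'
from h import *
plan([.58,.0085,.105],psi=175.4)
p,d,T=snap('wrist','w4.png');np.savez('/tmp/w4.npz',p=p,d=d,T=T)
c,uv=cloud('wrist',d,None,T);L=w2store(c);k=(abs(L[:,1]-.185)<.03)&(abs(L[:,0]+.093)<.03)&(L[:,2]>.128)&(L[:,2]<.15)
if k.sum():q=c[k];print(k.sum(),np.percentile(q,[1,99],axis=0),np.median(q,0))
E
```

```text
t: 12.48
eef_pos: [0.5807, 0.0074, 0.2613]
tool_rot: [0.001, 0.041, 0.999, -0.0]
contact_force: [0.4, -0.5, 0.4]
gripper_width: 0.8
t 12.47 TCP [0.5807 0.0074 0.2613] psi 175.34 tilt [ 0.11 -0.01]
turn tool z -0.06
 -> [0.58   0.0085 0.105 ] shift [  0.8   1.1 156.3]
1176 [[ 0.56274381 -0.00742512  0.12932646]
 [ 0.59428012  0.02376007  0.14463327]] [0.57722714 0.00833295 0.13789658]
```

View pics/w4.png

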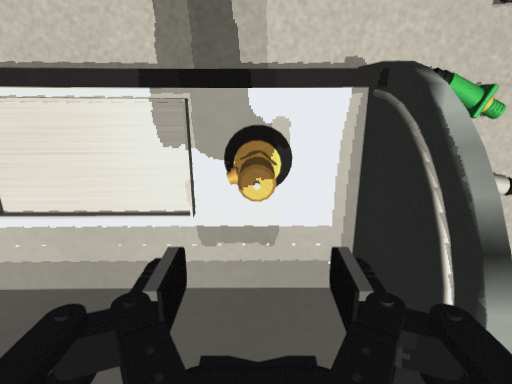

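```bash
python3 - <<'E'
from h import *
T=np.load('/tmp/w4.npz')['T'];T3=np.load('/tmp/w3.npz')['T']
print(onz('wrist',[(257,181)],.138,T),tri([('wrist',(257,181),T),('wrist',(398.5,160),T3)]))
E
python3 -m jog '[[[1.5,1,30],[0,0,0],-0.6],[[0,0,40],[0,0,0],-0.6],[[0,0,40],[0,0,0],-0.6],[[0,0,30],[0,0,0],-0.6],[[0,0,16],[0,0,0],-0.6],[[0,0,0],[0,0,0],-0.6]]'
```

```text
[[0.576933   0.00891005 0.138     ]] [0.5789337  0.00896388 0.13628853]
t: 13.28
eef_pos: [0.5788, 0.0091, 0.1041]
tool_rot: [0.0, 0.04, 0.999, -0.0]
contact_force: [-0.1, -1.5, 0.8]
gripper_width: 0.802
```

Close on the cap, then lift.

```bash
python3 -m jog '[[[0,0,0],[0,0,0],-0.2],[[0,0,0],[0,0,0],0.2],[[0,0,0],[0,0,0],0.6],[[0,0,0],[0,0,0],0.6],[[0,0,0],[0,0,0],0.6],[[0,0,-5],[0,0,0],0.6],[[0,0,-15],[0,0,0],0.6],[[0,0,-15],[0,0,0],0.6],[[0,0,0],[0,0,0],0.6]]' 60
python3 - <<'E'
from h import *
t=store2w([-.097,0,0])[0]; print(t,w2store(pose()[:3,3]))
plan([t[0],t[1],.139],psi=175.4)
E
```

```text
t: 14.4
eef_pos: [0.5797, 0.0096, 0.1405]
tool_rot: [0.002, 0.04, 0.999, 0.0]
contact_force: [-0.1, -0.8, -5.4]
gripper_width: 0.38
[ 0.56081412 -0.17469993  0.        ] [[-0.09303535  0.18517181  0.14052679]]
t 14.4 TCP [0.5797 0.0096 0.1405] psi 175.43 tilt [0.18 0.04]
turn tool z 0.03
 -> [ 0.5608 -0.1747  0.139 ] shift [   4.  -185.2    1.5]
```

```bash
python3 -m jog '[[[0,-20,0],[0,0,0],0.6],[[1,-35,0],[0,0,0],0.6],[[1,-35,0],[0,0,0],0.6],[[1,-35,0],[0,0,0],0.6],[[1,-35,0],[0,0,0],0.6],[[0,-25,0],[0,0,0],0.6],[[0,0,15],[0,0,0],0.6],[[0,0,15],[0,0,0],0.6],[[0,0,5],[0,0,0],0.6],[[0,0,2],[0,0,0],0.6],[[0,0,0],[0,0,0],0.6]]'
```

```text
t: 15.78
eef_pos: [0.5593, -0.1742, 0.1042]
tool_rot: [-0.0, 0.04, 0.999, 0.001]
contact_force: [-11.2, 3.8, 25.7]
gripper_width: 0.378
```

Run:
```python
from h import *
p=pose()[:3,3];print(p,w2store(p),bot.get_obs()['contact_force'])
p,d,T=snap('wrist','w5.png')
```

```text
[ 0.55928177 -0.17417959  0.10422091] [[-0.09856923  0.00039544  0.10422091]] [-11.20230562   3.78771415  25.70391428]
```

View pics/w5.png

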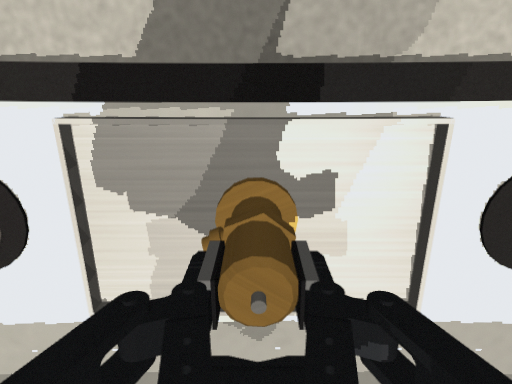

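```bash
python3 -m jog '[[[0,0,-1],[0,0,0],0.6],[[0,0,-0.5],[0,0,0],0.2],[[0,0,0],[0,0,0],-0.2],[[0,0,0],[0,0,0],-0.5],[[0,0,0],[0,0,0],-0.6],[[0,0,-20],[0,0,0],-0.6],[[0,0,-35],[0,0,0],-0.6],[[0,0,-40],[0,0,0],-0.6],[[0,-20,-40],[0,0,0],-0.6],[[0,-30,-20],[0,0,0],-0.6],[[0,0,0],[0,0,0],-0.6]]'
python3 - <<'E'
from h import *
plan([.55,-.363,.26],psi=175.4)
p,d,T=snap('wrist','w6.png');np.savez('/tmp/w6.npz',p=p,d=d,T=T)
E
```

```text
t: 17.2
eef_pos: [0.5559, -0.2282, 0.2618]
tool_rot: [0.003, 0.042, 0.999, -0.001]
contact_force: [0.3, -0.2, 0.7]
gripper_width: 0.805
t 17.2 TCP [ 0.5559 -0.2282  0.2618] psi 175.14 tilt [ 0.29 -0.14]
turn tool z -0.26
 -> [ 0.55  -0.363  0.26 ] shift [  -5.  -134.9    1.8]
```

View pics/w6.png

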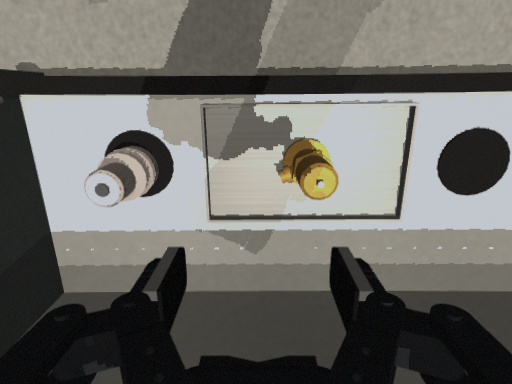

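The valve stands upright in the tray, cap at (319,182), and the insulator's top is at (104,188). Moving above the insulator.

```bash
python3 -m jog '[[[-1,-35,0],[0,0,0],-0.6],[[-1,-35,0],[0,0,0],-0.6],[[-1,-35,0],[0,0,0],-0.6],[[-1,-30,0],[0,0,0],-0.6],[[0,0,0],[0,0,0],-0.6],[[0,0,0],[0,0,0],-0.6]]'
python3 - <<'E'
from h import *
p,d,T=snap('wrist','w7.png');np.savez('/tmp/w7.npz',p=p,d=d,T=T)
c,uv=cloud('wrist',d,None,T);L=w2store(c);k=(abs(L[:,1]+.187)<.03)&(abs(L[:,0]+.093)<.03)&(L[:,2]>.124)&(L[:,2]<.14)
q=c[k];print(k.sum(),np.percentile(q,[1,99],axis=0).mean(0),np.percentile(q,[1,99],axis=0),np.median(q,0))
u=uv[k&(L[:,2]>.127)];print('top px',(u.min(0)+u.max(0))/2)
plan([.55,-.363,.104],psi=175.4)
E
```

```text
t: 18.0
eef_pos: [0.5493, -0.3576, 0.2576]
tool_rot: [-0.0, 0.039, 0.999, 0.001]
contact_force: [1.1, 0.2, -0.4]
gripper_width: 0.802
1203 [ 0.54950386 -0.36389525  0.13021462] [[ 0.53330098 -0.37994496  0.12578858]
 [ 0.56570673 -0.34784554  0.13464066]] [ 0.54847331 -0.36375608  0.13216608]
top px [248. 185.]
t 18.05 TCP [ 0.5495 -0.3573  0.2577] psi 175.54 tilt [-0.03  0.09]
turn tool z 0.14
 -> [ 0.55  -0.363  0.104] shift [ -0.9  -5.6 153.7]
```

View pics/w7.png

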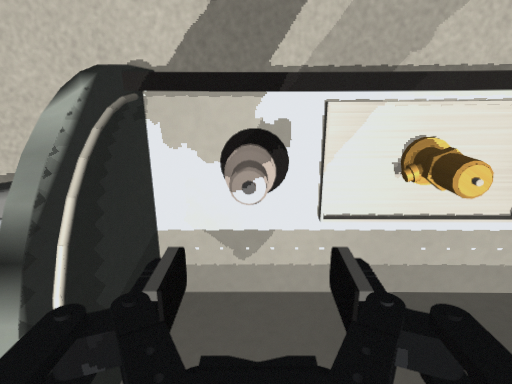

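```bash
python3 -m jog '[[[0,-6.3,30],[0,0,0],-0.6],[[0,0,40],[0,0,0],-0.6],[[0,0,40],[0,0,0],-0.6],[[0,0,28],[0,0,0],-0.6],[[0,0,15.5],[0,0,0],-0.6],[[0,0,0],[0,0,0],-0.6]]'; python3 -c "
from h import *
snap('wrist','w8.png');plan()"
```

```text
t: 18.8
eef_pos: [0.5484, -0.3645, 0.1041]
tool_rot: [-0.001, 0.039, 0.999, 0.001]
contact_force: [0.3, -0.1, 0.9]
gripper_width: 0.802
t 18.85 TCP [ 0.5489 -0.3653  0.1053] psi 175.46 tilt [ 0.02 -0.  ]
```

View pics/w8.png

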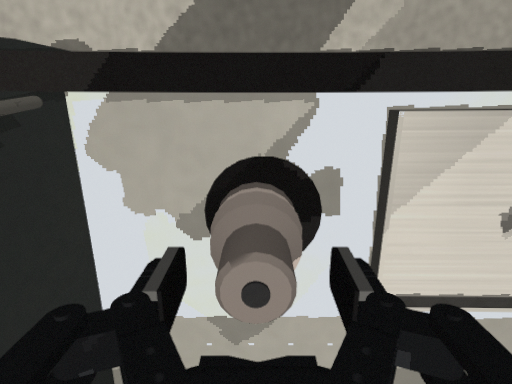

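```bash
python3 -m jog '[[[0,0,0],[0,0,0],-0.3],[[0,0,0],[0,0,0],0],[[0,0,0],[0,0,0],0.3],[[0,0,0],[0,0,0],0.5],[[0,0,0],[0,0,0],0.5],[[0,0,-5],[0,0,0],0.5],[[0,0,-15],[0,0,0],0.5],[[0,0,-20],[0,0,0],0.5],[[0,0,0],[0,0,0],0.5]]' 40
python3 - <<'E'
from h import *
print(w2store(pose()[:3,3]))
plan(psi=175.4)
E
```

```text
t: 19.98
eef_pos: [0.5496, -0.3669, 0.1474]
tool_rot: [0.002, 0.04, 0.999, -0.001]
contact_force: [-0.1, -0.8, -4.3]
gripper_width: 0.394
[[-0.09274852 -0.19247704  0.14743713]]
t 19.98 TCP [ 0.5496 -0.3669  0.1474] psi 175.4 tilt [ 0.22 -0.13]
turn tool z 0.0
```

```bash
python3 -m jog '[[[0,0,-20],[0,0,0],0.5],[[0,0,-25],[0,0,0],0.5],[[0,0,-20],[0,0,0],0.5],[[0,20,0],[0,0,0],0.5],[[0,40,0],[0,0,0],0.5],[[0,40,0],[0,0,0],0.5],[[0,45,0],[0,0,0],0.5],[[0,45,0],[0,0,0],0.5],[[0,45,0],[0,0,0],0.5],[[0,45,0],[0,0,0],0.5],[[0,45,0],[0,0,0],0.5],[[0,30,0],[0,0,0],0.5]]'; python3 -m jog '[[[0,15,0],[0,0,0],0.5],[[0,0,0],[0,0,0],0.5],[[0,0,0],[0,0,0],0.5]]';python3 - <<'E'
from h import *
print(w2store(pose()[:3,3]))
t=store2w([-.097,.185,0])[0]
plan([t[0],t[1],.107],psi=175.4)
snap('wrist','w9.png')
E
```

```text
t: 21.48
eef_pos: [0.5755, -0.0072, 0.2087]
tool_rot: [-0.001, 0.038, 0.999, 0.001]
contact_force: [0.2, -0.6, -4.0]
gripper_width: 0.393
t: 21.85
eef_pos: [0.5776, 0.0013, 0.2097]
tool_rot: [-0.0, 0.041, 0.999, -0.0]
contact_force: [0.3, 0.8, -4.7]
gripper_width: 0.394
[[-0.09445692  0.1767998   0.20969492]]
t 21.85 TCP [0.5776 0.0013 0.2097] psi 175.29 tilt [-0.02 -0.05]
turn tool z -0.11
 -> [0.5757 0.0097 0.107 ] shift [  2.5   8.2 102.7]
```

View pics/w9.png

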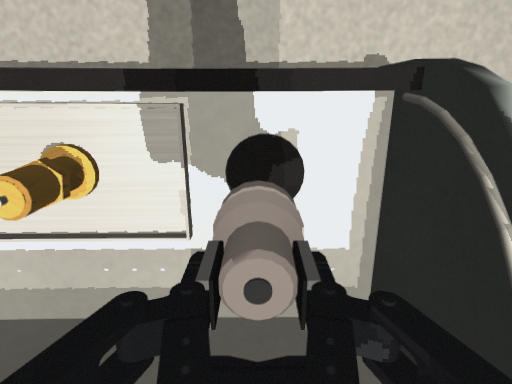

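```bash
python3 -m jog '[[[2.5,8,20],[0,0,0],0.5],[[0,0,30],[0,0,0],0.5],[[0,0,30],[0,0,0],0.5],[[0,0,15],[0,0,0],0.5],[[0,0,5],[0,0,0],0.5],[[0,0,2],[0,0,0],0.5],[[0,0,0],[0,0,0],0.5],[[0,0,0],[0,0,0],0.5]]'
python3 - <<'E'
from h import *
print(w2store(pose()[:3,3]))
E
```

```text
t: 22.9
eef_pos: [0.5766, 0.0114, 0.1085]
tool_rot: [0.001, 0.04, 0.999, 0.0]
contact_force: [-0.1, 0.4, -2.9]
gripper_width: 0.395
[[-0.09617673  0.18672304  0.10852278]]
```

```bash
python3 -m jog '[[[0,-1.5,2],[0,0,0],0.5],[[0,0,1],[0,0,0],0.5],[[0,0,0],[0,0,0],0.5],[[0,0,0],[0,0,0],0.5]]'
python3 - <<'E'
from h import *
print(w2store(pose()[:3,3]))
E
```

```text
t: 23.4
eef_pos: [0.5765, 0.0098, 0.1058]
tool_rot: [0.0, 0.04, 0.999, 0.0]
contact_force: [-1.9, 0.5, 5.7]
gripper_width: 0.395
[[-0.09624163  0.18514959  0.10581704]]
```

Touched down (force +5.7 N). Release and rise.

```bash
python3 -m jog '[[[0,0,0],[0,0,0],0.2],[[0,0,0],[0,0,0],-0.1],[[0,0,0],[0,0,0],-0.4],[[0,0,0],[0,0,0],-0.6],[[0,0,-15],[0,0,0],-0.6],[[0,0,-35],[0,0,0],-0.6],[[0,0,-40],[0,0,0],-0.6],[[0,-30,-40],[0,0,0],-0.6],[[0,-40,-20],[0,0,0],-0.6],[[0,-40,0],[0,0,0],-0.6],[[0,0,0],[0,0,0],-0.6]]'
python3 - <<'E'
from h import *
p,d,T=snap('wrist','w10.png');np.savez('/tmp/w10.npz',p=p,d=d,T=T)
c,uv=cloud('wrist',d,None,T);L=w2store(c)
k=(abs(L[:,1]-.185)<.04)&(abs(L[:,0]+.097)<.04)&(L[:,2]>.124)&(L[:,2]<.14);q=L[k];print('ins',k.sum(),np.percentile(q,[1,99],axis=0).mean(0))
k=(abs(L[:,1]-.0)<.05)&(abs(L[:,0]+.097)<.05)&(L[:,2]>.128)&(L[:,2]<.15);q=c[k];print('valve',k.sum(),np.percentile(q,[1,99],axis=0).mean(0),np.ptp(q,axis=0));plan()
E
```

```text
t: 24.78
eef_pos: [0.5666, -0.1043, 0.2565]
tool_rot: [0.001, 0.043, 0.999, -0.001]
contact_force: [-0.7, 0.7, -0.7]
gripper_width: 0.801
ins 1296 [-0.09569851  0.18608797  0.1297669 ]
valve 1236 [ 0.55764204 -0.17281263  0.13632075] [0.0332671  0.033248   0.01654062]
t 24.82 TCP [ 0.5669 -0.1016  0.2559] psi 175.22 tilt [ 0.06 -0.  ]
```

View pics/w10.png

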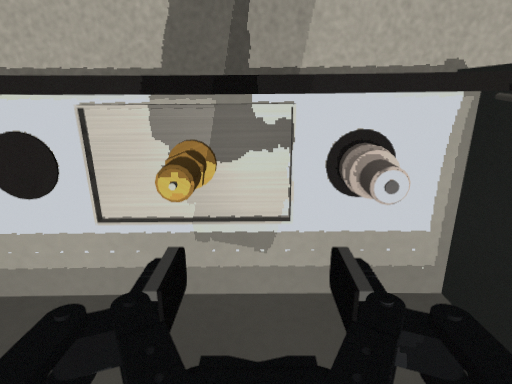

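The insulator stands upright on the left pad at (365,165), within about 2 mm of centre. Next the valve, at (.558,-.173).

```bash
python3 - <<'E'
from h import *
plan([.558,-.1735,.105],psi=175.4)
E
python3 -m jog '[[[1,-35,0],[0,0,0],-0.6],[[1,-36,0],[0,0,0],-0.6],[[1,0,20],[0,0,0],-0.6],[[0,0,40],[0,0,0],-0.6],[[0,0,40],[0,0,0],-0.6],[[0,0,0],[0,0,0],-0.6],[[0,0,0],[0,0,0],-0.6]]' 60
python3 - <<'E'
from h import *
plan([.558,-.1735,.105],psi=175.4)
snap('wrist','w11.png')
E
```

```text
t 24.82 TCP [ 0.5669 -0.1016  0.2559] psi 175.22 tilt [ 0.06 -0.  ]
turn tool z -0.18
 -> [ 0.558  -0.1735  0.105 ] shift [  3.1 -72.4 150.9]
t: 25.7
eef_pos: [0.5596, -0.17, 0.1562]
tool_rot: [0.001, 0.04, 0.999, -0.0]
contact_force: [-0.7, 0.2, 0.7]
gripper_width: 0.8
t 25.7 TCP [ 0.5596 -0.17    0.1562] psi 175.47 tilt [ 0.09 -0.01]
turn tool z 0.07
 -> [ 0.558  -0.1735  0.105 ] shift [ 1.3 -3.6 51.2]
```

View pics/w11.png

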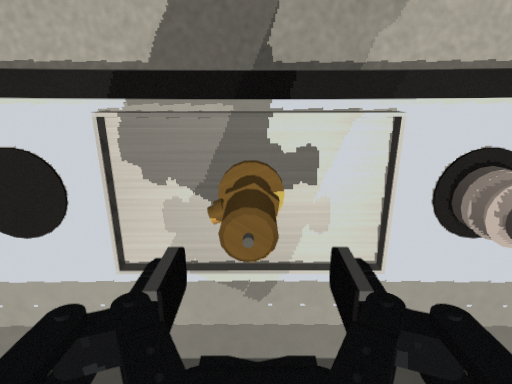

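```bash
python3 -m jog '[[[1.3,-3.6,25],[0,0,0],-0.6],[[0,0,25],[0,0,0],-0.6],[[0,0,0],[0,0,0],-0.3],[[0,0,0],[0,0,0],0],[[0,0,0],[0,0,0],0.3],[[0,0,0],[0,0,0],0.6],[[0,0,0],[0,0,0],0.6],[[0,0,-5],[0,0,0],0.6],[[0,0,-15],[0,0,0],0.6],[[0,0,-15],[0,0,0],0.6],[[0,0,0],[0,0,0],0.6]]' 60
python3 - <<'E'
from h import *
t=store2w([-.097,-.185,.14])[0];plan(t,psi=175.4)
E
```

```text
t: 27.12
eef_pos: [0.5581, -0.1742, 0.1415]
tool_rot: [0.002, 0.04, 0.999, -0.0]
contact_force: [0.3, -0.6, -5.7]
gripper_width: 0.377
t 27.12 TCP [ 0.5581 -0.1742  0.1415] psi 175.42 tilt [ 0.18 -0.03]
turn tool z 0.02
 -> [ 0.5459 -0.3591  0.14  ] shift [  -2.7 -185.3    1.5]
```

```bash
python3 -m jog '[[[0,-20,0],[0,0,0],0.6],[[-0.5,-35,0],[0,0,0],0.6],[[-0.5,-35,0],[0,0,0],0.6],[[-0.5,-35,0],[0,0,0],0.6],[[-0.5,-35,0],[0,0,0],0.6],[[-0.5,-25,0],[0,0,0],0.6],[[0,0,15],[0,0,0],0.6],[[0,0,12],[0,0,0],0.6],[[0,0,4],[0,0,0],0.6],[[0,0,0],[0,0,0],0.6],[[0,0,0],[0,0,0],0.6]]'
python3 - <<'E'
from h import *
print(w2store(pose()[:3,3]))
E
```

```text
t: 28.5
eef_pos: [0.5451, -0.358, 0.1087]
tool_rot: [0.0, 0.04, 0.999, 0.0]
contact_force: [-0.3, 1.2, -5.2]
gripper_width: 0.377
[[-0.09796604 -0.18393191  0.10874117]]
```

```bash
python3 -m jog '[[[0,0,2],[0,0,0],0.6],[[0,0,0.7],[0,0,0],0.6],[[0,0,0],[0,0,0],0.6],[[0,0,0],[0,0,0],0.6]]'
```

```text
t: 29.0
eef_pos: [0.5453, -0.3585, 0.1078]
tool_rot: [0.001, 0.04, 0.999, 0.0]
contact_force: [-4.0, 2.4, 6.1]
gripper_width: 0.378
```

```bash
python3 -m jog '[[[0,0,0],[0,0,0],0.2],[[0,0,0],[0,0,0],-0.1],[[0,0,0],[0,0,0],-0.4],[[0,0,0],[0,0,0],-0.6],[[0,0,-15],[0,0,0],-0.6],[[0,0,-35],[0,0,0],-0.6],[[0,0,-40],[0,0,0],-0.6],[[0,30,-40],[0,0,0],-0.6],[[0,45,-40],[0,0,0],-0.6],[[0,45,-40],[0,0,0],-0.6],[[0,45,-30],[0,0,0],-0.6],[[0,0,0],[0,0,0],-0.6]]'
python3 - <<'E'
from h import *
p,d,T=snap('wrist','w12.png');np.savez('/tmp/w12.npz',p=p,d=d,T=T)
c,uv=cloud('wrist',d,None,T);L=w2store(c)
k=(abs(L[:,1]-.185)<.04)&(abs(L[:,0]+.097)<.04)&(L[:,2]>.124)&(L[:,2]<.14);q=L[k];print('ins',k.sum(),np.percentile(q,[1,99],axis=0).mean(0))
k=(abs(L[:,1]+.185)<.05)&(abs(L[:,0]+.097)<.05)&(L[:,2]>.128)&(L[:,2]<.15);q=L[k];print('valve',k.sum(),np.percentile(q,[1,99],axis=0).mean(0),np.ptp(q,axis=0));plan([.42,.316,.36])
snap('top','t12.png')
E
```

```text
t: 30.5
eef_pos: [0.5601, -0.1902, 0.3495]
tool_rot: [0.003, 0.037, 0.999, 0.001]
contact_force: [-0.4, 1.1, 0.1]
gripper_width: 0.798
ins 795 [-0.09544233  0.18586901  0.12965787]
valve 775 [-0.09823462 -0.1816198   0.13663918] [0.03353058 0.03473191 0.0173556 ]
t 30.55 TCP [ 0.5588 -0.1926  0.348 ] psi 175.61 tilt [0.19 0.02]
 -> [0.42  0.316 0.36 ] shift [177.3 496.5 -12. ]
```

View pics/w12.png

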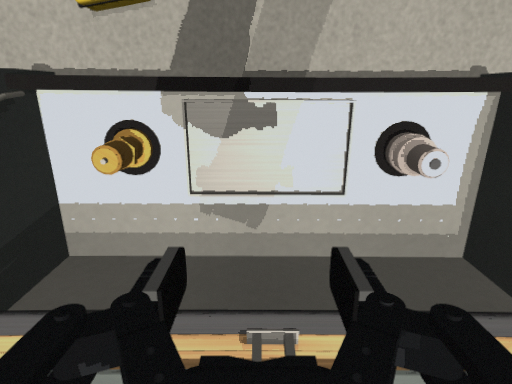

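View pics/t12.png

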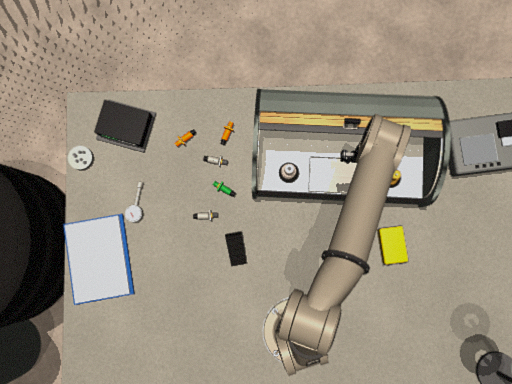

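Swap done: insulator within 2 mm and valve within 4 mm of the pad centres. Now the sensors.

```bash
python3 -m jog '[[[20,40,0],[0,0,0],-0.6],[[20,45,0],[0,0,-10],-0.6],[[20,45,0],[0,0,-10],-0.6],[[0,0,0],[0,0,-10],-0.6],[[0,0,0],[0,0,-10],-0.6],[[0,0,0],[0,0,0],-0.6]]'
python3 - <<'E'
from h import *
print(bot.get_obs()['q'].round(2) if hasattr(bot.get_obs()['q'],'round') else bot.get_obs()['q'])
plan([.42,.22,.35],psi=265)
E
```

```text
t: 31.35
eef_pos: [0.5001, -0.0648, 0.3456]
tool_rot: [-0.001, -0.302, 0.953, -0.0]
contact_force: [0.2, 0.1, -0.1]
gripper_width: 0.802
[-0.47  0.09  0.52  1.83 -0.05  1.24  2.25]
t 31.35 TCP [ 0.5001 -0.0648  0.3456] psi -144.84 tilt [-0.07 -0.03]
turn tool z -49.84
 -> [0.42 0.22 0.35] shift [-276.8  104.6   -4.4]
```

psi=265 would exceed joint 7's range in the tray, so I'll use psi≈85 (turning the other way).

```bash
python3 -m jog '[[[0,0,0],[0,0,10.6],-0.6],[[0,0,0],[0,0,10.6],-0.6],[[0,0,0],[0,0,10.6],-0.6],[[0,0,0],[0,0,10.6],-0.6],[[0,0,0],[0,0,10.6],-0.6],[[0,0,0],[0,0,10.6],-0.6],[[0,0,0],[0,0,10.6],-0.6],[[0,0,0],[0,0,10.6],-0.6],[[0,0,0],[0,0,10.6],-0.6],[[0,0,0],[0,0,10.6],-0.6],[[0,0,0],[0,0,10.6],-0.6],[[0,0,0],[0,0,10.6],-0.6]]'
python3 - <<'E'
from h import *
plan([.43,.24,.35],psi=85)
E
```

```text
t: 32.85
eef_pos: [0.5003, -0.0645, 0.3457]
tool_rot: [-0.0, 0.723, 0.691, -0.0]
contact_force: [0.1, -0.0, 0.4]
gripper_width: 0.799
t 32.85 TCP [ 0.5003 -0.0645  0.3457] psi 87.48 tilt [-0.05 -0.03]
turn tool z 2.48
 -> [0.43 0.24 0.35] shift [297.2 -96.6  -4.3]
```

```bash
python3 -m jog '[[[25,0,-5],[0,0,2.5],-0.6],[[35,0,-5],[0,0,0],-0.6],[[40,0,-5],[0,0,0],-0.6],[[40,0,-5],[0,0,0],-0.6],[[40,0,-5],[0,0,0],-0.6],[[40,0,-5],[0,0,0],-0.6],[[40,0,0],[0,0,0],-0.6],[[0,0,0],[0,0,0],-0.6],[[0,0,0],[0,0,0],-0.6]]'
python3 - <<'E'
from h import *
p,d,T=snap('wrist','w13.png');np.savez('/tmp/w13.npz',p=p,d=d,T=T);plan()
for x in bot.cut_out('wrist','sensor1'):
    c,uv=cloud('wrist',d,x['pixels'],T);print(round(x['score'],2),px(x).round(),c.mean(0).round(3),np.mean(p[x['pixels']],0).round(),c[:,2].max().round(3))
E
```

```text
t: 33.98
eef_pos: [0.5193, 0.1946, 0.3756]
tool_rot: [0.0, 0.735, 0.679, -0.001]
contact_force: [0.2, -1.1, 0.3]
gripper_width: 0.806
t 34.02 TCP [0.5193 0.1942 0.3758] psi 85.45 tilt [-0.02 -0.06]
0.83 [402. 103.] [0.738 0.238 0.022] [161. 103.  42.] 0.03
0.74 [259. 104.] [0.528 0.254 0.021] [ 69. 140.  74.] 0.029
0.66 [332.  74.] [0.635 0.284 0.022] [142. 138. 128.] 0.03
0.6 [188.  57.] [0.431 0.325 0.022] [142. 139. 128.] 0.029
0.53 [409.   4.] [0.742 0.365 0.02 ] [61. 43. 32.] 0.026
```

View pics/w13.png

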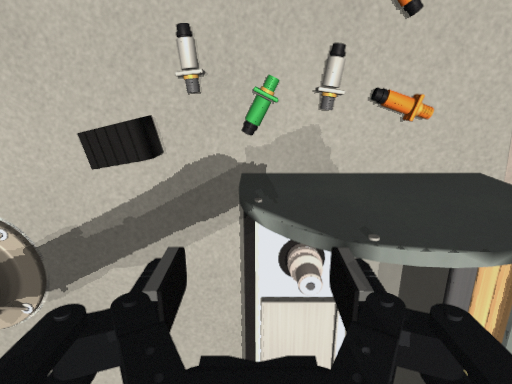

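The steel sensors are at (188,57) and (333,77) in the wrist view. The green one (262,105) and the oranges (402,104), (410,5) are the look-alikes. I'll compute the axes and origins.

```bash
cat >> h.py <<'E'
def sensor_fit(n,dep,mask,T=None):
    v,u=np.nonzero(mask)
    o,r=rays(n,np.c_[u,v],T);P=o+r*dep[v,u][:,None]
    ok=(dep[v,u]>0)&(P[:,2]>.006)&(P[:,2]<.045);P=P[ok]
    c=P[:,:2].mean(0);w,V=np.linalg.eigh(np.cov((P[:,:2]-c).T));a=V[:,1]
    s=(P[:,:2]-c)@a
    # flange side: widest
    t=(P[:,:2]-c)@V[:,0]
    lo,hi=np.percentile(s,[.5,99.5])
    bins=np.linspace(lo,hi,19);wd=np.array([np.ptp(t[(s>=b0)&(s<b1)]) if ((s>=b0)&(s<b1)).sum()>2 else 0 for b0,b1 in zip(bins[:-1],bins[1:])])
    if np.argmax(wd)>=9: a=-a;s=-s;lo,hi=-hi,-lo;wd=wd[::-1]
    # a points to connector (+x); flange near lo
    org=c+a*(hi-.038); org2=c+a*(lo+.053)
    # lateral centre: housing
    h=abs(s-(hi-.038))<.018
    tt=t[h];lat=(np.percentile(tt,1)+np.percentile(tt,99))/2
    org=org+V[:,0]*lat;org2=org2+V[:,0]*lat
    return org,org2,np.degrees(np.arctan2(a[1],a[0])),hi-lo,np.ptp(tt),P[:,2].max(),(wd*1000).round()
E
python3 - <<'E'
from h import *
z=np.load('/tmp/w13.npz');p,d,T=z['p'],z['d'],z['T']
bot.read_camera('wrist')
for x in bot.cut_out('wrist','sensor1'):
    if abs(px(x)[0]-188)<15 or abs(px(x)[0]-332)<15:
        print(px(x),sensor_fit('wrist',d,x['pixels'],T))
E
```

```text
[188.5184  55.6032] (array([0.42941322, 0.33149704]), array([0.42938623, 0.33262273]), np.float64(91.3738107810693), np.float64(0.08987398425541869), np.float64(0.024205142230387933), np.float64(0.02947066273848531), array([18., 18., 19., 20., 38., 39., 23., 23., 24., 24., 22., 24., 23.,
       24., 22., 23., 20., 18.]))
```

Run:
```python
from h import *
T=np.load('/tmp/w13.npz')['T']
print('chock corners',onz('wrist',[(152,116),(78,132),(90,168),(162,153)],.05,T).round(3))
plan([.4295,.332,.13],psi=91.4)
```

```text
chock corners [[0.374 0.251 0.05 ]
 [0.266 0.237 0.05 ]
 [0.27  0.184 0.05 ]
 [0.379 0.198 0.05 ]]
t 34.17 TCP [0.5192 0.1947 0.3762] psi 85.53 tilt [0. 0.]
turn tool z -5.87
 -> [0.4295 0.332  0.13  ] shift [139.5 -86.3 246.2]
```

```bash
python3 -m jog '[[[28,-17,0],[0,0,-5.9],-0.6],[[36,-23,30],[0,0,0],-0.6],[[36,-23,40],[0,0,0],-0.6],[[36,-23,40],[0,0,0],-0.6],[[5,-1,40],[0,0,0],-0.6],[[0,0,40],[0,0,0],-0.4],[[0,0,36],[0,0,0],-0.4],[[0,0,0],[0,0,0],-0.4],[[0,0,0],[0,0,0],-0.4]]'
python3 - <<'E'
from h import *
p,d,T=snap('wrist','w14.png');plan([.4295,.332,.005],psi=91.4)
for x in bot.cut_out('wrist','sensor1')[:2]: print(px(x),sensor_fit('wrist',d,x['pixels'],T)[:6])
E
```

```text
t: 35.3
eef_pos: [0.4314, 0.3372, 0.1515]
tool_rot: [-0.0, 0.697, 0.717, 0.001]
contact_force: [1.3, 0.1, 0.2]
gripper_width: 0.703
t 35.35 TCP [0.4317 0.3374 0.1518] psi 91.65 tilt [0.1  0.13]
turn tool z 0.25
 -> [0.4295 0.332  0.005 ] shift [ -5.3  -2.3 146.8]
[471.808  241.1136] (array([0.63558124, 0.29130247]), array([0.63592478, 0.29278342]), np.float64(76.9399163299852), np.float64(0.08947972795197048), np.float64(0.022758996272443426), np.float64(0.028943643812612607))
[365.8752 252.9024] (array([0.5210369 , 0.24715256]), array([0.5213394 , 0.24760317]), np.float64(-123.87428076652014), np.float64(0.09154272169211598), np.float64(0.021697187325068187), np.float64(0.029279372489808886))
```

View pics/w14.png

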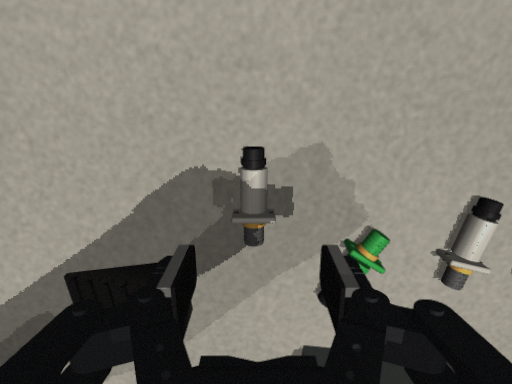

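The steel sensor A lies at (253,190) between the jaws' line, and the green one is at (372,250) to the right. Checking the projected origin.

Run:
```python
from h import *
T=pose()
print(proj('wrist',[[.4295,.332,.0255],[.4295,.352,.0255],[.4295,.312,.0255]],T).round(1), onz('wrist',[(253,188)],.0255,T))
```

```text
[[254.1 193. ]
 [254.6 170.8]
 [253.5 214.3]] [[0.42845194 0.33654513 0.0255    ]]
```

```bash
python3 -m jog '[[[-4.5,-2.5,35],[0,0,0],-0.4],[[0,0,40],[0,0,0],-0.4],[[0,0,35],[0,0,0],-0.4],[[0,0,25],[0,0,0],-0.4],[[0,0,8],[0,0,0],-0.4],[[0,0,0],[0,0,0],-0.4],[[0,0,0],[0,0,0],-0.4]]'
python3 - <<'E'
from h import *
snap('wrist','w15.png');plan([.4287,.333,.005],psi=91.4)
E
```

```text
t: 36.28
eef_pos: [0.4294, 0.3325, 0.0085]
tool_rot: [-0.0, 0.697, 0.717, 0.001]
contact_force: [-0.3, -0.6, 0.4]
gripper_width: 0.704
t 36.33 TCP [0.4294 0.3325 0.0084] psi 91.61 tilt [0.09 0.1 ]
turn tool z 0.21
 -> [0.4287 0.333  0.005 ] shift [ 0.5 -0.6  3.4]
```

View pics/w15.png

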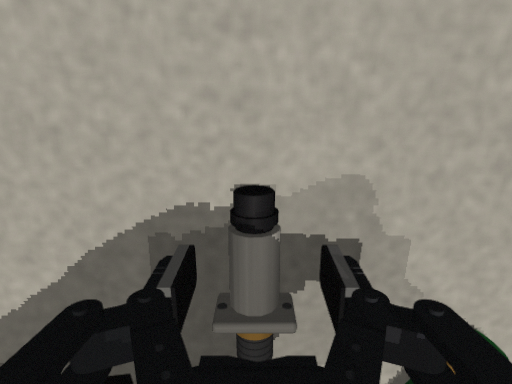

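```bash
python3 -m jog '[[[0.5,-0.6,3.5],[0,0,0],-0.2],[[0,0,0],[0,0,0],0.1],[[0,0,0],[0,0,0],0.4],[[0,0,0],[0,0,0],0.7],[[0,0,0],[0,0,0],0.7],[[0,0,0],[0,0,0],0.7],[[0,0,-10],[0,0,0],0.7],[[0,0,-30],[0,0,0],0.7],[[0,0,-40],[0,0,0],0.7],[[0,0,0],[0,0,0],0.7]]' 50
python3 - <<'E'
from h import *
snap('wrist','w16.png');plan()
E
```

```text
t: 37.58
eef_pos: [0.4297, 0.3336, 0.0865]
tool_rot: [0.0, 0.697, 0.717, 0.003]
contact_force: [0.6, 0.2, -1.6]
gripper_width: 0.275
t 37.62 TCP [0.4285 0.3329 0.0849] psi 91.62 tilt [0.11 0.12]
```

View pics/w16.png

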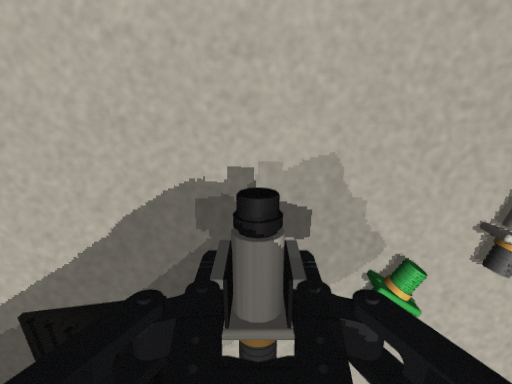

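Run:
```python
from h import *
t=store2w([-.097,-.047,0])[0]; plan([.4285,.333,.34],[t[0],t[1],.34],[t[0],t[1],.06],psi=85.4)
print(bot.get_obs()['q'])
```

```text
t 37.62 TCP [0.4285 0.3329 0.0849] psi 91.62 tilt [0.11 0.12]
turn tool z 6.22
 -> [0.4285 0.333  0.34  ] shift [ 1.000e-01 -1.000e-01 -2.551e+02]
 -> [ 0.557  -0.2215  0.34  ] shift [-542.5  172.6    0. ]
 -> [ 0.557  -0.2215  0.06  ] shift [  0.   0. 280.]
[-1.01604785  0.46522038  0.30443298  2.01334933 -0.21331449  0.69001091
 -0.54883253]
```

```bash
python3 -m jog '[[[0,0,-35],[0,0,0],0.7],[[0,0,-45],[0,0,3.1],0.7],[[0,0,-45],[0,0,3.1],0.7],[[0,0,-45],[0,0,0],0.7],[[0,0,-45],[0,0,0],0.7],[[-20,6,-40],[0,0,0],0.7],[[-38,12,0],[0,0,0],0.7],[[-42,14,0],[0,0,0],0.7],[[-42,14,0],[0,0,0],0.7],[[-42,14,0],[0,0,0],0.7],[[-42,14,0],[0,0,0],0.7],[[-42,14,0],[0,0,0],0.7]]'; python3 -m jog '[[[-42,14,0],[0,0,0],0.7],[[-42,14,0],[0,0,0],0.7],[[-42,14,0],[0,0,0],0.7],[[-42,14,0],[0,0,0],0.7],[[-42,13,0],[0,0,0],0.7],[[-42,13,0],[0,0,0],0.7],[[-20,5,0],[0,0,0],0.7],[[0,0,0],[0,0,0],0.7],[[0,0,0],[0,0,0],0.7]]'
python3 - <<'E'
from h import *
t=store2w([-.097,-.047,0])[0]; plan([t[0],t[1],.07],psi=85.4)
snap('wrist','w17.png')
E
```

```text
t: 39.12
eef_pos: [0.4937, 0.0567, 0.3374]
tool_rot: [-0.0, 0.735, 0.678, -0.001]
contact_force: [0.4, 0.3, -1.6]
gripper_width: 0.271
t: 40.25
eef_pos: [0.559, -0.2188, 0.3376]
tool_rot: [-0.001, 0.735, 0.679, -0.0]
contact_force: [0.2, -0.0, -2.0]
gripper_width: 0.272
t 40.25 TCP [ 0.559  -0.2188  0.3376] psi 85.47 tilt [-0.1   0.06]
turn tool z 0.07
 -> [ 0.557  -0.2215  0.07  ] shift [ -2.9  -1.7 267.6]
```

View pics/w17.png

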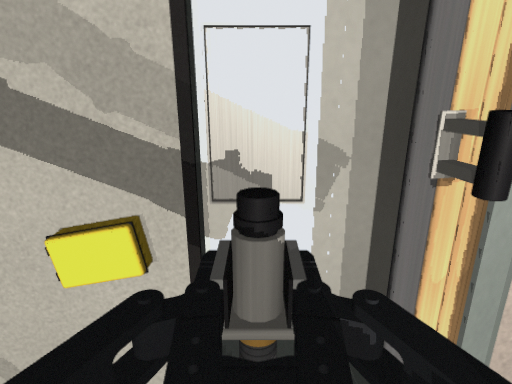

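```bash
python3 -m jog '[[[-3,-1.7,30],[0,0,0],0.7],[[0,0,45],[0,0,0],0.7],[[0,0,45],[0,0,0],0.7],[[0,0,45],[0,0,0],0.7],[[0,0,40],[0,0,0],0.7],[[0,0,35],[0,0,0],0.7],[[0,0,20],[0,0,0],0.7],[[0,0,10],[0,0,0],0.7],[[0,0,0],[0,0,0],0.7],[[0,0,0],[0,0,0],0.7]]'
python3 - <<'E'
from h import *
t=store2w([-.097,-.047,0])[0]; plan([t[0],t[1],.057],psi=85.4)
E
```

```text
t: 41.55
eef_pos: [0.5581, -0.2232, 0.0698]
tool_rot: [0.001, 0.735, 0.678, 0.001]
contact_force: [0.1, 0.1, -1.1]
gripper_width: 0.27
t 41.55 TCP [ 0.5581 -0.2232  0.0698] psi 85.42 tilt [ 0.11 -0.03]
turn tool z 0.02
 -> [ 0.557  -0.2215  0.057 ] shift [ 1.5 -1.2 12.8]
```

```bash
python3 -m jog '[[[1.5,-1,6],[0,0,0],0.7],[[0,0,4],[0,0,0],0.7],[[0,0,1.5],[0,0,0],0.7],[[0,0,0],[0,0,0],0.7],[[0,0,0],[0,0,0],0.7]]'; python3 -c "
from h import *
snap('wrist','w18.png')"
```

```text
t: 42.18
eef_pos: [0.5565, -0.2214, 0.0572]
tool_rot: [0.0, 0.735, 0.678, 0.0]
contact_force: [-0.2, -0.1, -2.3]
gripper_width: 0.268
```

View pics/w18.png

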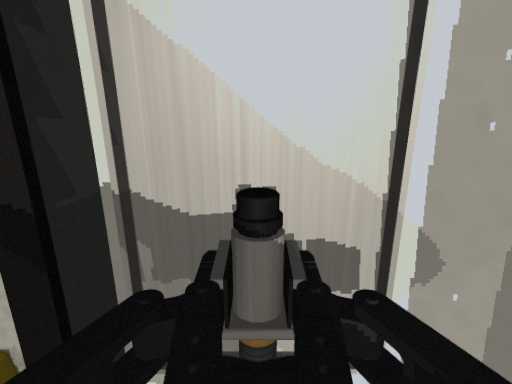

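Centred in the tray and about a millimetre above its floor. Lower a hair, release, rise.

```bash
python3 -m jog '[[[0,0,1],[0,0,0],0.7],[[0,0,0],[0,0,0],0.4],[[0,0,0],[0,0,0],0.1],[[0,0,0],[0,0,0],-0.1],[[0,0,0],[0,0,0],-0.2],[[0,0,-20],[0,0,0],-0.2],[[0,0,-40],[0,0,0],-0.2],[[0,0,-45],[0,0,0],-0.2],[[0,0,-45],[0,0,0],-0.2],[[0,0,-45],[0,0,0],-0.2],[[0,0,-45],[0,0,0],-0.2],[[0,0,-40],[0,0,0],-0.2]]'
python3 - <<'E'
from h import *
p,d,T=snap('wrist','w19.png');plan([.6,.2,.34])
E
```

```text
t: 43.72
eef_pos: [0.556, -0.2218, 0.3393]
tool_rot: [0.001, 0.735, 0.678, 0.001]
contact_force: [1.3, -0.9, 0.1]
gripper_width: 0.602
t 43.77 TCP [ 0.558  -0.2232  0.3446] psi 85.34 tilt [ 0.53 -0.11]
 -> [0.6  0.2  0.34] shift [425.2   7.5   4.6]
```

View pics/w19.png

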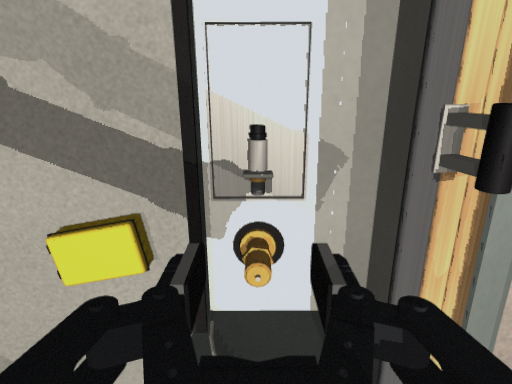

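Sensor A lies flat in the tray at (258,158), the valve is upright at (260,258). Next is sensor B.

```bash
python3 -m jog '[[[30,0,0],[0,0,0],-0.2],[[42,2,0],[0,0,0],-0.2],[[42,2,0],[0,0,0],-0.2],[[42,2,0],[0,0,0],-0.2],[[42,2,0],[0,0,0],-0.2],[[42,2,0],[0,0,0],-0.2],[[42,2,0],[0,0,0],-0.2],[[42,2,0],[0,0,0],-0.2],[[42,2,0],[0,0,4.2],-0.4],[[42,2,0],[0,0,4.2],-0.4],[[0,0,0],[0,0,0],-0.4],[[0,0,0],[0,0,0],-0.4]]'
python3 - <<'E'
from h import *
p,d,T=snap('wrist','w20.png');plan([.6356,.2915,.13],psi=77)
for x in bot.cut_out('wrist','sensor1'): print(px(x),sensor_fit('wrist',d,x['pixels'],T)[:6],np.mean(p[x['pixels']],0).round())
E
```

```text
t: 45.28
eef_pos: [0.61, 0.1824, 0.3368]
tool_rot: [0.0, 0.783, 0.622, 0.0]
contact_force: [0.4, -0.1, -0.2]
gripper_width: 0.704
t 45.33 TCP [0.61   0.1817 0.3369] psi 76.91 tilt [ 0.04 -0.02]
turn tool z -0.09
 -> [0.6356 0.2915 0.13  ] shift [1.128e+02 2.000e-01 2.069e+02]
[242.3808  34.9056] (array([0.62591217, 0.33160121]), array([0.62882319, 0.33947673]), np.float64(69.71425565777099), np.float64(0.08260369800296281), np.float64(0.03879205886845333), np.float64(0.02946376104055687)) [157. 153. 142.]
[188.416  112.2048] (array([0.52485713, 0.24687521]), array([0.52381729, 0.24515798]), np.float64(-121.19627105048627), np.float64(0.0889924782481352), np.float64(0.024054791776925846), np.float64(0.02887071674605396)) [ 68. 146.  74.]
[337.6128  86.7072] (array([0.73262806, 0.24102812]), array([0.73210013, 0.24125957]), np.float64(156.3269982250017), np.float64(0.09042355985903319), np.float64(0.024456116852401434), np.float64(0.02932171098290204)) [179. 119.  51.]
```

View pics/w20.png

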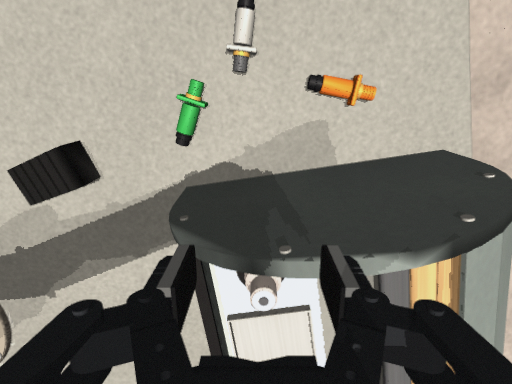

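Sensor B has been moved (now at (243,35), cut off at the top edge of the picture). Move on and re-measure.

```bash
python3 -m jog '[[[25,0,0],[0,0,0],-0.4],[[35,0,0],[0,0,0],-0.4],[[35,0,0],[0,0,0],-0.4],[[20,0,0],[0,0,0],-0.4],[[0,0,0],[0,0,0],-0.4],[[0,0,0],[0,0,0],-0.4]]'
python3 - <<'E'
from h import *
p,d,T=snap('wrist','w21.png');plan()
for x in bot.cut_out('wrist','sensor1'):
    s=sensor_fit('wrist',d,x['pixels'],T);print(px(x),s[:6],np.mean(p[x['pixels']],0).round());o=s[1]
    if abs(px(x)[0]-250)<40:plan([o[0],o[1],.12],psi=s[2])
E
```

```text
t: 46.12
eef_pos: [0.6361, 0.2935, 0.3363]
tool_rot: [0.0, 0.783, 0.622, -0.0]
contact_force: [-0.2, -0.7, -0.1]
gripper_width: 0.697
t 46.17 TCP [0.6362 0.2934 0.3365] psi 76.86 tilt [ 0.02 -0.03]
[242.7904 120.4992] (array([0.62757805, 0.33926085]), array([0.62835045, 0.34141106]), np.float64(70.24051038435361), np.float64(0.08871525879627765), np.float64(0.024690046432888788), np.float64(0.02853662460081391)) [144. 140. 129.]
t 46.23 TCP [0.6362 0.2934 0.3366] psi 76.86 tilt [ 0.02 -0.01]
turn tool z 6.62
 -> [0.6284 0.3414 0.12  ] shift [ 42.5 -23.6 216.6]
[302.3872  56.4096] (array([0.7280651 , 0.39077285]), array([0.73044723, 0.38734781]), np.float64(-55.18115890205982), np.float64(0.08682801574966051), np.float64(0.02371325037670691), np.float64(0.03035922202839203)) [180. 119.  51.]
[332.1856 165.8112] (array([0.73314037, 0.24215897]), array([0.73183424, 0.24272103]), np.float64(156.7164876809656), np.float64(0.08957807046445873), np.float64(0.024037734636592575), np.float64(0.028896569401741512)) [165. 103.  44.]
[194.5088 188.1984] (array([0.52458895, 0.24706716]), array([0.52397525, 0.24605162]), np.float64(-121.14531077305277), np.float64(0.0898134352121014), np.float64(0.02390326697013971), np.float64(0.028984724342114354)) [40. 83. 42.]
```

View pics/w21.png

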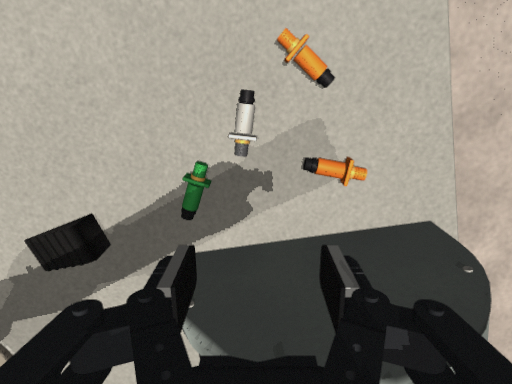

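Only the steel one at (243,121) is meant here; the green at (194,190) and oranges at (333,168) and (305,57) are not. It's now at (.628,.340), axis about 71°.

```bash
python3 -m jog '[[[20,-11,10],[0,0,3],-0.4],[[23,-12,30],[0,0,3],-0.4],[[0,0,45],[0,0,0],-0.4],[[0,0,45],[0,0,0],-0.4],[[0,0,40],[0,0,0],-0.4],[[0,0,15],[0,0,0],-0.4],[[0,0,0],[0,0,0],-0.4],[[0,0,0],[0,0,0],-0.4]]'
python3 - <<'E'
from h import *
p,d,T=snap('wrist','w22.png')
for x in bot.cut_out('wrist','sensor1')[:3]:
    s=sensor_fit('wrist',d,x['pixels'],T);print(px(x),s[:6],np.mean(p[x['pixels']],0).round())
plan([.6278,.3403,.005],psi=71)
print(proj('wrist',[[.6278,.3403,.0255]],T).round(1))
E
```

```text
t: 47.22
eef_pos: [0.6257, 0.343, 0.1533]
tool_rot: [0.0, 0.814, 0.581, 0.002]
contact_force: [-0.6, -0.2, 0.5]
gripper_width: 0.699
[349.3888  83.5968] (array([0.72930623, 0.39008226]), array([0.72975159, 0.3894537 ]), np.float64(-54.680343629603776), np.float64(0.09022965132785085), np.float64(0.02463734080370293), np.float64(0.029778402718725117)) [152.  96.  38.]
[407.0912 242.9184] (array([0.73273893, 0.2423557 ]), array([0.73148629, 0.24289683]), np.float64(156.63600001668757), np.float64(0.08963546885262115), np.float64(0.02420170256040838), np.float64(0.029183798311642917)) [138.  85.  33.]
[261.12   196.1088] (array([0.62781226, 0.33983773]), array([0.6283607, 0.3413556]), np.float64(70.13423603280222), np.float64(0.08938609395832713), np.float64(0.02470974116544255), np.float64(0.028988767660361292)) [85. 81. 75.]
t 47.33 TCP [0.6255 0.3432 0.1531] psi 71.01 tilt [0.15 0.1 ]
turn tool z 0.01
 -> [0.6278 0.3403 0.005 ] shift [ -2.    3.1 148.1]
[[260.8 188.9]]
```

View pics/w22.png

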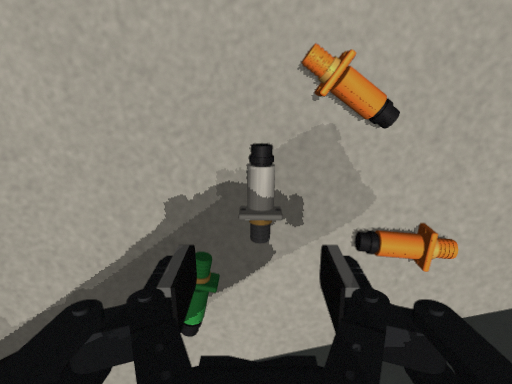

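```bash
python3 -m jog '[[[-2,3,35],[0,0,0],-0.4],[[0,0,40],[0,0,0],-0.4],[[0,0,35],[0,0,0],-0.4],[[0,0,25],[0,0,0],-0.4],[[0,0,10],[0,0,0],-0.4],[[0,0,0],[0,0,0],-0.4],[[0,0,0],[0,0,0],-0.4]]'
python3 - <<'E'
from h import *
snap('wrist','w23.png');plan([.6278,.3403,.005],psi=71)
E
```

```text
t: 48.2
eef_pos: [0.6277, 0.3404, 0.0076]
tool_rot: [0.0, 0.814, 0.581, 0.001]
contact_force: [0.6, -0.4, -0.6]
gripper_width: 0.703
t 48.25 TCP [0.6276 0.3405 0.0077] psi 71.01 tilt [0.12 0.07]
turn tool z 0.01
 -> [0.6278 0.3403 0.005 ] shift [-0.1  0.2  2.7]
```

View pics/w23.png

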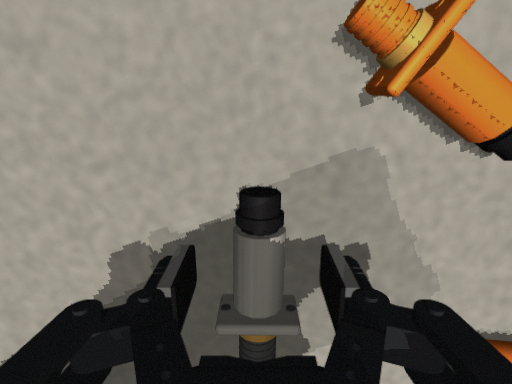

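```bash
python3 -m jog '[[[0,0,2.7],[0,0,0],-0.2],[[0,0,0],[0,0,0],0.1],[[0,0,0],[0,0,0],0.4],[[0,0,0],[0,0,0],0.7],[[0,0,0],[0,0,0],0.7],[[0,0,0],[0,0,0],0.7],[[0,0,-10],[0,0,0],0.7],[[0,0,-35],[0,0,0],0.7],[[0,0,-45],[0,0,0],0.7],[[0,0,-45],[0,0,0],0.7],[[0,0,-45],[0,0,0],0.7],[[0,0,-45],[0,0,0],0.7]]' 50;  python3 -m jog '[[[0,0,-45],[0,0,-5],0.7],[[0,0,-45],[0,0,-5],0.7],[[0,0,-20],[0,0,-4.5],0.7],[[0,0,0],[0,0,0],0.7],[[0,0,0],[0,0,0],0.7]]'
python3 - <<'E'
from h import *
snap('wrist','w24.png')
t=store2w([-.097,.062,0])[0]; plan([t[0],t[1],.34],[t[0],t[1],.07],psi=85.4)
E
```

```text
t: 49.75
eef_pos: [0.626, 0.3398, 0.2299]
tool_rot: [-0.0, 0.814, 0.581, -0.0]
contact_force: [0.2, 0.1, -1.5]
gripper_width: 0.273
t: 50.38
eef_pos: [0.6258, 0.3398, 0.3368]
tool_rot: [-0.0, 0.735, 0.678, -0.001]
contact_force: [-0.5, -0.3, -1.4]
gripper_width: 0.274
t 50.42 TCP [0.6257 0.3399 0.3365] psi 85.45 tilt [-0.16 -0.08]
turn tool z 0.05
 -> [ 0.5658 -0.1129  0.34  ] shift [-456.1  -23.4   -3.5]
 -> [ 0.5658 -0.1129  0.07  ] shift [  0.   0. 270.]
```

View pics/w24.png

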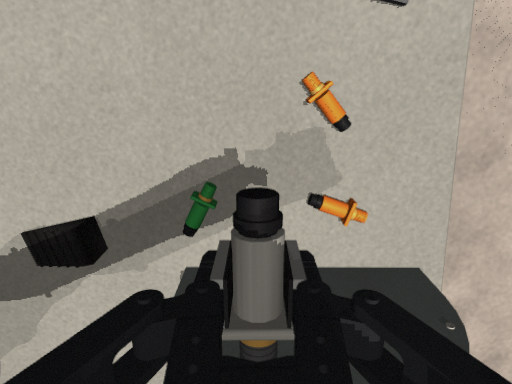

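```bash
python3 -m jog '[[[-25,-2,-4],[0,0,0],0.7],[[-43,-2,0],[0,0,0],0.7],[[-43,-2,0],[0,0,0],0.7],[[-43,-2,0],[0,0,0],0.7],[[-43,-2,0],[0,0,0],0.7],[[-43,-2,0],[0,0,0],0.7],[[-43,-2,0],[0,0,0],0.7],[[-43,-2,0],[0,0,0],0.7],[[-43,-2,0],[0,0,0],0.7],[[-43,-2,0],[0,0,0],0.7],[[-43,-2,0],[0,0,0],0.7],[[0,0,0],[0,0,0],0.7]]'
python3 - <<'E'
from h import *
snap('wrist','w25.png')
t=store2w([-.097,.062,0])[0]; plan([t[0],t[1],.07],psi=85.4)
E
```

```text
t: 51.92
eef_pos: [0.5666, -0.1178, 0.3423]
tool_rot: [0.0, 0.737, 0.675, -0.001]
contact_force: [-0.6, -0.7, -2.1]
gripper_width: 0.269
t 51.98 TCP [ 0.5675 -0.1148  0.3421] psi 85.19 tilt [-0.05 -0.  ]
turn tool z -0.21
 -> [ 0.5658 -0.1129  0.07  ] shift [  1.8  -1.8 272.1]
```

View pics/w25.png

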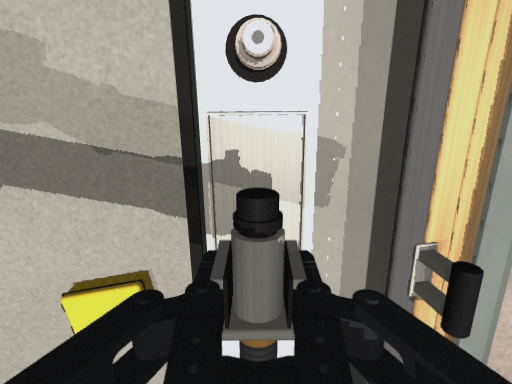

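```bash
python3 -m jog '[[[2,-2,30],[0,0,0],0.7],[[0,0,45],[0,0,0],0.7],[[0,0,45],[0,0,0],0.7],[[0,0,45],[0,0,0],0.7],[[0,0,30],[0,0,0],0.7],[[0,0,20],[0,0,0],0.7],[[0,0,0],[0,0,0],0.7],[[0,0,0],[0,0,0],0.7]]'
python3 - <<'E'
from h import *
snap('wrist','w26.png')
t=store2w([-.097,.062,0])[0]; plan([t[0],t[1],.057],psi=85.4)
E
```

```text
t: 52.98
eef_pos: [0.5681, -0.1098, 0.1285]
tool_rot: [0.001, 0.734, 0.679, 0.001]
contact_force: [0.5, 0.3, -0.8]
gripper_width: 0.27
t 53.02 TCP [ 0.5682 -0.1098  0.1287] psi 85.52 tilt [ 0.13 -0.  ]
turn tool z 0.12
 -> [ 0.5658 -0.1129  0.057 ] shift [-3.3 -2.2 71.7]
```

View pics/w26.png

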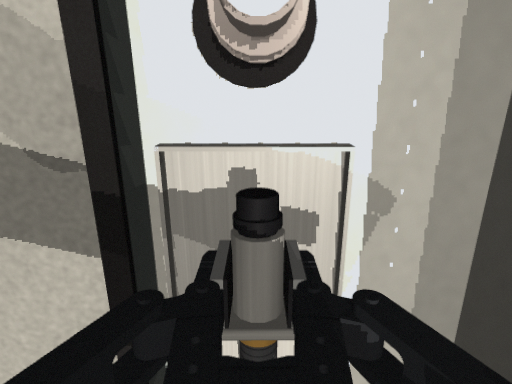

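```bash
python3 -m jog '[[[-7,-2,25],[0,0,0],0.7],[[0,0,25],[0,0,0],0.7],[[0,0,15],[0,0,0],0.7],[[0,0,4],[0,0,0],0.7],[[0,0,1.5],[0,0,0],0.7],[[0,0,0],[0,0,0],0.7],[[0,0,0],[0,0,0],0.7]]'
python3 - <<'E'
from h import *
print(w2store(pose()[:3,3]))
E
```

```text
t: 53.9
eef_pos: [0.5651, -0.1166, 0.0575]
tool_rot: [0.0, 0.734, 0.679, 0.0]
contact_force: [0.1, -1.0, -0.6]
gripper_width: 0.271
[[-0.09736251  0.05827952  0.05745796]]
```

```bash
python3 -m jog '[[[0,0,1],[0,0,0],0.7],[[0,0,0],[0,0,0],0.4],[[0,0,0],[0,0,0],0.1],[[0,0,0],[0,0,0],-0.1],[[0,0,0],[0,0,0],-0.2],[[0,0,-20],[0,0,0],-0.2],[[0,0,-40],[0,0,0],-0.2],[[0,0,-45],[0,0,0],-0.2],[[0,0,-45],[0,0,0],-0.2],[[0,0,-45],[0,0,0],-0.2],[[0,0,-45],[0,0,0],-0.2],[[0,0,-40],[0,0,0],-0.2]]'
python3 - <<'E'
from h import *
plan()
p,d,T=snap('wrist','w27.png')
E
```

```text
t: 55.4
eef_pos: [0.5644, -0.1172, 0.339]
tool_rot: [0.001, 0.735, 0.678, 0.001]
contact_force: [0.7, -0.5, 0.5]
gripper_width: 0.599
t 55.4 TCP [ 0.5644 -0.1172  0.339 ] psi 85.45 tilt [0.11 0.02]
```

View pics/w27.png

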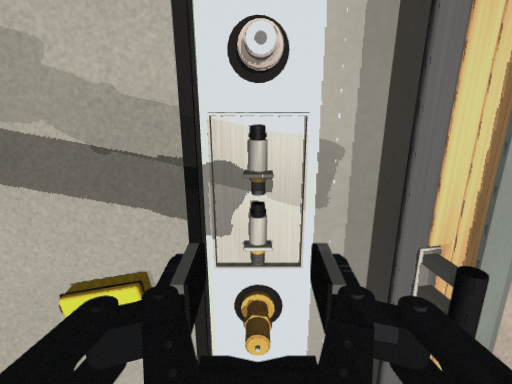

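Both sensors lie in the tray (258,160) and (258,233), the insulator at (258,47) and valve at (258,310) are upright. Turning back to shut the tambour.

```bash
python3 -m jog '[[[0,0,-30],[0,0,-10],-0.7],[[0,0,-30],[0,0,-10],-0.7],[[0,0,0],[0,0,-10],-0.7],[[0,0,0],[0,0,-10],-0.7],[[0,0,0],[0,0,-10],-0.7],[[0,0,0],[0,0,-10],-0.7],[[0,0,0],[0,0,-10],-0.7],[[0,0,0],[0,0,-10],-0.7],[[0,0,0],[0,0,-10],-0.7],[[0,0,0],[0,0,0],-0.7]]'
python3 - <<'E'
from h import *
p,d,T=snap('wrist','w28.png');np.savez('/tmp/w28.npz',p=p,d=d,T=T)
t=store2w([.05,0,0])[0]
plan([t[0],t[1],.36],[t[0],t[1],.276],psi=175.4)
c,uv=cloud('wrist',d,None,T);L=w2store(c)
k=(abs(L[:,1])<.04)&(abs(L[:,0]-.05)<.04)&(L[:,2]>.285);q=L[k];print(k.sum(),np.percentile(q,[1,50,99],axis=0))
E
```

```text
t: 56.7
eef_pos: [0.5643, -0.1171, 0.3968]
tool_rot: [0.0, 0.04, 0.999, 0.0]
contact_force: [-0.8, 0.0, -0.4]
gripper_width: 0.849
t 56.75 TCP [ 0.5644 -0.1171  0.3966] psi 175.25 tilt [0.05 0.  ]
turn tool z -0.15
 -> [ 0.7073 -0.1865  0.36  ] shift [-148.1  -57.8   36.6]
 -> [ 0.7073 -0.1865  0.276 ] shift [ 0.  0. 84.]
1225 [[ 0.03219194 -0.02261362  0.28576881]
 [ 0.03512028  0.00228225  0.30213761]
 [ 0.0463127   0.02523233  0.30598209]]
```

View pics/w28.png

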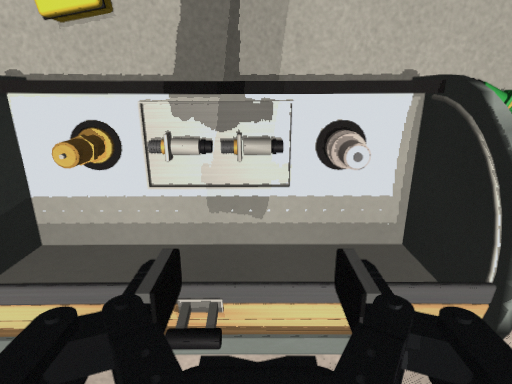

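```bash
python3 -m jog '[[[-30,-14,0],[0,0,0],-0.7],[[-37,-14,0],[0,0,0],-0.7],[[-37,-14,10],[0,0,0],-0.7],[[-36,-15,27],[0,0,0],-0.7],[[0,0,0],[0,0,0],-0.7],[[0,0,0],[0,0,0],-0.7]]' 40
python3 - <<'E'
from h import *
p,d,T=snap('wrist','w29.png')
c,uv=cloud('wrist',d,None,T);L=w2store(c)
k=(abs(L[:,1])<.035)&(abs(L[:,0]-.045)<.03)&(L[:,2]>.286)&(L[:,2]<.315);q=L[k];print(k.sum(),np.percentile(q,[1,50,99],axis=0))
t=store2w([.043,0.001,0])[0]
plan([t[0],t[1],.277],psi=175.4);print(w2store(T[:3,3]))
E
```

```text
t: 57.5
eef_pos: [0.6995, -0.1844, 0.3595]
tool_rot: [0.0, 0.04, 0.999, -0.0]
contact_force: [0.5, -0.6, 0.5]
gripper_width: 0.848
1987 [[ 3.26050616e-02 -2.41203867e-02  2.87192984e-01]
 [ 3.80147988e-02  1.14042542e-04  3.03638433e-01]
 [ 4.84580967e-02  2.44005436e-02  3.06188832e-01]]
t 57.55 TCP [ 0.6995 -0.1843  0.3604] psi 175.43 tilt [ 0.08 -0.02]
turn tool z 0.03
 -> [ 0.7004 -0.185   0.277 ] shift [-1.  -0.6 83.4]
[[0.0420551  0.00148074 0.35951535]]
```

View pics/w29.png

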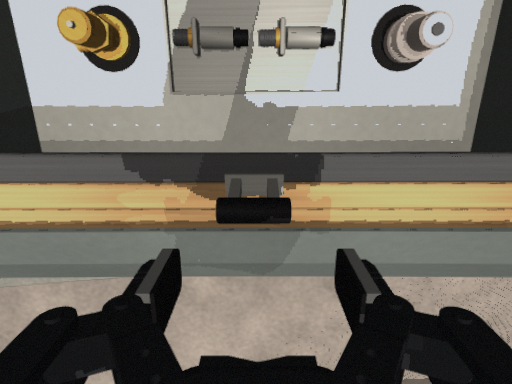

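```bash
python3 -m jog '[[[0,-1.5,25],[0,0,0],-0.7],[[0,0,30],[0,0,0],-0.7],[[0,0,20],[0,0,0],-0.7],[[0,0,7],[0,0,0],-0.7],[[0,0,0],[0,0,0],-0.3],[[0,0,0],[0,0,0],0.1],[[0,0,0],[0,0,0],0.4],[[0,0,0],[0,0,0],0.4],[[0,0,0],[0,0,0],0.4]]' 40
python3 - <<'E'
from h import *
l=w2store(pose()[:3,3]+[0,0,.019])[0];print(l,'angle',np.degrees(np.arctan2(l[2]-.08,-l[0])),np.hypot(l[2]-.08,l[0]))
snap('wrist','w30.png')
arc(101,14,18)
E
```

```text
t: 58.68
eef_pos: [0.7002, -0.1875, 0.2786]
tool_rot: [0.001, 0.04, 0.999, -0.001]
contact_force: [-1.0, -4.7, 4.9]
gripper_width: 0.582
[ 0.04292285 -0.00150943  0.29760312] angle 101.15851115444013 0.22179605757204543
0 tool x 18.3 z -2.8
1 tool x 18.5 z -1.2
2 tool x 18.5 z 0.4
3 tool x 18.5 z 1.9
4 tool x 18.2 z 3.5
5 tool x 17.9 z 5.0
6 tool x 17.4 z 6.5
7 tool x 16.8 z 7.9
8 tool x 16.1 z 9.3
9 tool x 15.2 z 10.6
10 tool x 14.3 z 11.9
11 tool x 13.2 z 13.0
12 tool x 12.1 z 14.1
13 tool x 10.8 z 15.1
14 tool x 9.5 z 15.9
15 tool x 8.2 z 16.7
16 tool x 6.7 z 17.3
17 tool x 5.2 z 17.8
```

View pics/w30.png

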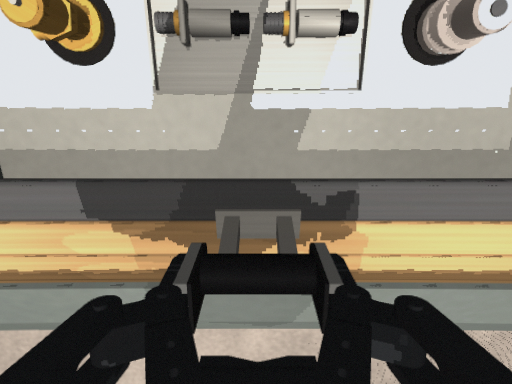

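The bar is gripped at its ends. Rolling down.

```bash
python3 -m jog '[[[18.3,0,-2.8],[0,0,0],0.4],[[18.5,0,-1.2],[0,0,0],0.4],[[18.5,0,0.4],[0,0,0],0.4],[[18.5,0,2],[0,0,0],0.4],[[18.2,0,3.5],[0,0,0],0.4],[[18,0,5],[0,0,0],0.4],[[0,0,0],[0,0,0],0.4]]'
python3 - <<'E'
from h import *
l=w2store(pose()[:3,3]+[0,0,.019])[0];print(l,'angle',np.degrees(np.arctan2(l[2]-.08,-l[0])),np.hypot(l[2]-.08,l[0]))
E
```

```text
t: 59.6
eef_pos: [0.5911, -0.1789, 0.2727]
tool_rot: [0.003, 0.04, 0.999, -0.001]
contact_force: [-1.9, -4.3, 9.4]
gripper_width: 0.573
[-0.06642923 -0.00171706  0.291699  ] angle 72.57861616429227 0.22187679068079474
```

```bash
python3 -m jog '[[[17.4,0,6.5],[0,0,0],0.4],[[16.8,0,8],[0,0,0],0.4],[[16,0,9.3],[0,0,0],0.4],[[15.2,0,10.6],[0,0,0],0.4],[[14.3,0,12],[0,0,0],0.4],[[13.2,0,13],[0,0,0],0.4],[[12,0,14],[0,0,0],0.4],[[0,0,0],[0,0,0],0.4]]'
python3 - <<'E'
from h import *
l=w2store(pose()[:3,3]+[0,0,.019])[0];print(l,'angle',np.degrees(np.arctan2(l[2]-.08,-l[0])),np.hypot(l[2]-.08,l[0]))
E
```

```text
t: 60.6
eef_pos: [0.4842, -0.1704, 0.1966]
tool_rot: [-0.0, 0.04, 0.999, -0.001]
contact_force: [-4.1, -6.4, -1.2]
gripper_width: 0.571
[-0.17368115 -0.00188882  0.21555112] angle 37.97059985163324 0.22031624974407227
```

```bash
python3 -m jog '[[[10.8,0,15],[0,0,0],0.4],[[9.5,0,16],[0,0,0],0.4],[[8.2,0,16.7],[0,0,0],0.4],[[6.7,0,17.3],[0,0,0],0.4],[[0,0,0],[0,0,0],0.4]]'
python3 - <<'E'
from h import *
l=w2store(pose()[:3,3]+[0,0,.019])[0];print(l,'angle',np.degrees(np.arctan2(l[2]-.08,-l[0])),np.hypot(l[2]-.08,l[0]))
E
```

```text
t: 61.22
eef_pos: [0.4493, -0.1677, 0.1309]
tool_rot: [-0.0, 0.04, 0.999, -0.001]
contact_force: [-0.5, -7.7, -4.7]
gripper_width: 0.57
[-0.20867828 -0.00196965  0.14985573] angle 18.508136506011926 0.2200601020624882
```

```bash
python3 -m jog '[[[5,0,14],[0,0,0],0.4],[[1.5,0,5],[0,0,0],0.4],[[0,0,0],[0,0,0],0.4]]'
python3 - <<'E'
from h import *
l=w2store(pose()[:3,3]+[0,0,.019])[0];print(l,'angle',np.degrees(np.arctan2(l[2]-.08,-l[0])),np.hypot(l[2]-.08,l[0]))
E
```

```text
t: 61.6
eef_pos: [0.4439, -0.1673, 0.1125]
tool_rot: [0.001, 0.04, 0.999, -0.001]
contact_force: [-0.3, -7.9, -5.6]
gripper_width: 0.575
[-0.21417096 -0.00199663  0.13149724] angle 13.52006796714743 0.22027520293621095
```

```bash
python3 -m jog '[[[0.7,0,3],[0,0,0],0.4],[[0.5,0,2],[0,0,0],0.4],[[0,0,0],[0,0,0],0.4]]'
```

```text
t: 61.98
eef_pos: [0.4428, -0.1672, 0.108]
tool_rot: [0.001, 0.04, 0.999, -0.001]
contact_force: [-2.9, -7.2, 1.3]
gripper_width: 0.579
```

```bash
python3 -m jog '[[[0,0,2],[0,0,0],0.4],[[0,0,2],[0,0,0],0.4],[[0,0,0],[0,0,0],0.4]]'; python3 -c "
from h import *
snap('wrist','w31.png')"
```

```text
t: 62.35
eef_pos: [0.4422, -0.1671, 0.1053]
tool_rot: [0.0, 0.04, 0.999, 0.0]
contact_force: [-10.7, -3.8, 23.8]
gripper_width: 0.574
```

View pics/w31.png

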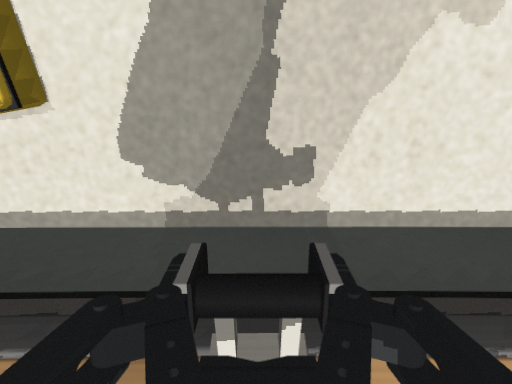

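End stop felt (24 N). Release and back away.

```bash
python3 -m jog '[[[0,0,0],[0,0,0],0.1],[[0,0,0],[0,0,0],-0.3],[[0,0,0],[0,0,0],-0.7],[[0,0,0],[0,0,0],-0.7],[[3,0,-20],[0,0,0],-0.7],[[5,0,-35],[0,0,0],-0.7],[[5,0,-45],[0,0,0],-0.7],[[5,0,-45],[0,0,0],-0.7],[[0,0,-45],[0,0,0],-0.7],[[0,0,-45],[0,0,0],-0.7],[[0,0,0],[0,0,0],-0.7]]'
python3 - <<'E'
from h import *
p,d,T=snap('wrist','w32.png');plan()
c,uv=cloud('wrist',d,None,T);L=w2store(c)
k=(abs(L[:,1])<.022)&(L[:,0]<-.19)&(L[:,0]>-.25)&(L[:,2]>.115)&(L[:,2]<.2);q=L[k];print(k.sum(),np.percentile(q,[1,50,99],axis=0))
snap('scene','s32.png');snap('top','t32.png')
for n in('top','scene'):
  for th in ('cal_box','chock','tyre_gauge','sensor1'):
    print(n,th,[(px(x).round(0).tolist(),round(x['score'],2)) for x in bot.landmark_of(n,th)])
E
```

```text
t: 63.78
eef_pos: [0.4266, -0.1645, 0.3417]
tool_rot: [0.003, 0.039, 0.999, 0.0]
contact_force: [0.3, -0.5, -1.0]
gripper_width: 0.853
t 63.83 TCP [ 0.4255 -0.1641  0.3396] psi 175.55 tilt [0.16 0.03]
805 [[-0.22234886 -0.02139446  0.13205281]
 [-0.21344979  0.0007061   0.14002053]
 [-0.19063611  0.02169253  0.14332253]]
top cal_box [([391.0, 244.0], 0.92), ([135.0, 213.0], 0.48)]
top chock []
top tyre_gauge [([134.0, 211.0], 0.61)]
top sensor1 [([187.0, 136.0], 0.64), ([223.0, 134.0], 0.52), ([232.0, 190.0], 0.5)]
scene cal_box [([235.0, 362.0], 0.56), ([182.0, 88.0], 0.34)]
scene chock [([173.0, 189.0], 0.97)]
scene tyre_gauge [([183.0, 87.0], 0.85)]
scene sensor1 [([237.0, 158.0], 0.73), ([293.0, 140.0], 0.6), ([276.0, 106.0], 0.47)]
```

View pics/w32.png

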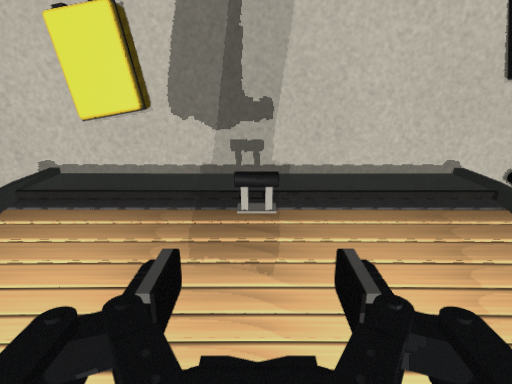

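View pics/t32.png

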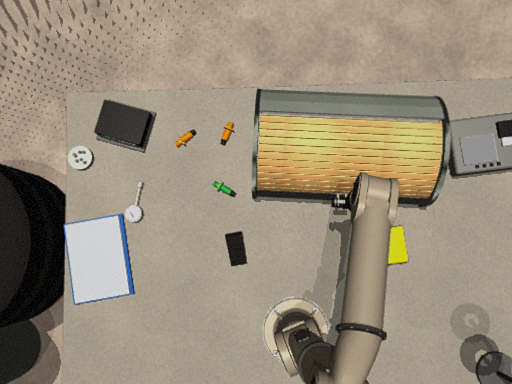

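The pull now sits at z≈.134 m (133 mm expected when shut) and the lead rail covers the gap. The box (390,244), chock (236,249) and gauge (134,212) are where they were, and no steel sensor is left on the bench. Handing in.

```bash
python3 -c "
from station import bot
print(bot.hand_in())"
```

```text
the job is handed in; nothing more can be done
None
```

The job is done and handed in after about 64 s; `hand_in` gives no verdict, so what follows rests on my own checks.

- **What I did:** I rolled the tambour back to about 1.55 rad. I set the valve down in the tray, moved the insulator to the left pad, and put the valve on the right pad. Both steel sensors then went into the tray. I rolled the tambour down until it met its stop, at about 24 N, and let go of the pull.
- **Swap:** After setting them down, the insulator measured about 2 mm and the valve about 4 mm from their pad centres. Both were upright in the last views before closing.
- **Sensors:** Both lay flat in the tray, and no third steel one was on the bench. One had been knocked about 5 cm aside during the run, so I measured it again before gripping it.
- **Tambour:** With it shut, the pull's centre measured about 134 mm above the bench, against 133 mm expected.
- **Left alone:** The yellow box, chock and tyre gauge showed no movement in the top view. The network missed the chock there, but I could see it in the picture and the scene camera found it.
- **Disagreements:** My first fit of the store from depth was about 8 mm off in x; I corrected it from the front board, pull and pads. When I came back, the rolled-back tambour read about 1.51 rad instead of 1.55, which made no difference.
- **Not checked:** I could not look inside again once the tambour was shut.

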